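# Set out the grinding bowl, ball and cover on their carrier

## Task

Lay the white porcelain bowl mouth up in the carrier's smaller nest, lower the ball gently into the bowl, and lay the bowl's flat cover hollow side down in the larger nest, each lying flat on its nest's floor. Do not knock over or shift the bottle, jar or petri dish standing around.

Things in the scene. Friction and masses are not known exactly. Their poses are not given: they have to be found in the camera images.
- bowl: White porcelain bowl, straight-sided: outside diameter 52 mm, height 22 mm, wall 4 mm, bottom 5 mm thick (inside 44 across, 17 deep), 90 g. Origin: centre of its underside; z axis points out of the mouth; its middle is 11 mm along z. Starts on edge in its stand: z axis 75 degrees from vertical, so the mouth looks sideways and a little up; middle 55 mm above the bench.
- cover: White porcelain cover, a shallow cap: outside diameter 58 mm, height 14 mm, wall 4 mm, crown 5 mm thick, 70 g. Origin: centre of the plane of its open rim; z axis points from the hollow side to the closed crown; its middle is 7 mm along z. Starts on edge in its stand: z axis 75 degrees from vertical, crown sideways and a little up; middle 55 mm above the bench.
- ball_center (a point): Centre of the white ceramic grinding ball, diameter 36 mm, 60 g. At the start it rests loose on the ball post, centre 45 mm above the bench. Lying in the seated bowl its centre is 53 mm above the bench, 1 mm above the bowl's rim; held by the fingertips just below its middle it can be released some 7 mm above the bottom, fingertips just over the rim.
- bowl_stand: Fixed grey stand holding the bowl. Origin: on the bench under the bowl's middle; the bowl's z points to the stand's -x and up, its level diameter lies along y. Foot 90 x 60 x 6 mm; above that all is within 17 mm of the x axis, so fingers pass either side. Back plate on the +x side up to mid-bowl, lip on the -x side over the lowest 8 mm. Lift out up or with the disc's lean (15 degrees, top to +x).
- cover_stand: Fixed grey plastic draining stand that holds the cover, the same kind as the bowl's. Origin: on the bench under the middle of the standing cover; the cover's z axis points to the stand's -x and up; its horizontal diameter lies along the stand's y.
- carrier: Fixed steel carrier: base plate 90 x 226 x 8 mm (x, y, z) with two raised nests 130 mm apart on its y axis. Origin: centre of its underside on the bench.
- nest_small (a point): Centre of the smaller nest's floor (carrier y = -65 mm), 30 mm above the bench: a round pocket 56 mm across for the bowl, lips 6 mm high at its +y and -y ends, open at its +x and -x sides. Pedestal and lips stay within 25 mm of the nest's y axis (the floor within 18 mm), so fingers closing along x reach 20 mm below the floor beside it. Axes are the carrier's.
- nest_large (a point): Centre of the floor of the larger nest (at carrier y = +65 mm), 30 mm above the bench: the same, with a pocket 62 mm across for the cover.
- ball_post: Fixed grey post with a square hollow top that the ball rests on: 28 x 28 mm, 30 mm high, on a foot 48 mm across and 6 mm high. Origin: centre of its underside.
- reagent_bottle: Bystander: glass bottle with blue cap, 60 mm diameter, 150 mm high, standing loose. Origin: centre of its underside.
- sample_jar: Bystander: amber glass jar with white lid, 44 mm diameter, 60 mm high, standing loose. Origin: centre of its underside.
- petri_dish: Bystander: closed clear plastic petri dish, 84 mm diameter, 14 mm high, lying loose. Origin: centre of its underside.
- ball: The same ball as a body, for its motion; its origin turns with it, so use ball_center for its position.
Things that resemble listed ones, but are neither listed nor needed, are in the scene too. What is shaped like the bowl but orange is not meant. What is shaped like the cover but turquoise is not meant.

How it is judged:
By the outcome, as a careful person would: the job done as asked, in the order asked, and still so for the second after the job is handed in, with the robot touching nothing.
It also fails if it takes over 72 s, if anything falls off the work surface, if the arm or the gripper's body presses on something with over 40 N, if the wrist force passes 120 N, or if a joint passes its speed limit or range.

## Robot

A 6-joint arm with a two-finger parallel gripper is mounted at the origin on the work surface. World frame = base frame: x ahead of the robot, y to its left, z up, the work surface at z = 0. Lengths are in m, angles in rad, forces in N, time in s.
With the tool pointing down it reaches from about 0.275 to 1 m from the base axis. Payload 8.4 kg.
Tool frame: the origin (TCP) lies on the centre line of the jaws, within the pads' length; the fingertips stand 14 mm ahead of it and the grasp point (between the pads) lies 5 mm behind it; z points along the fingers, y is the line along which they close (so a half turn about z gives the same grasp; the last joint's range is limited). The gripper opens to 85 mm and grips with 20 to 120 N. Pads are 22 mm wide; open, the fingers measure 114 mm over their backs; the gripper's body (76 mm by 85 mm) begins 54 mm behind the grasp point. The pads swing forward as they close: fully open they stand 13 mm farther back than shut.
Start: joints at [1.23, 0.353, 1.633, -0, 1.155, -0.002], TCP at [0.208, 0.589, 0.245] pointing down, gripper open.
Joint ranges: [-2.63, 2.63], [-0.92, 2.1], [0.06, 2.66], [-1.3, 4.44], [0, 2.69], [-3.02, 3.02]. Speed limits (rad/s): [2.22, 2.22, 2.79, 3.14, 3.14, 3.14].

## Interface

Orientations are given as a unit quaternion [x, y, z, w].
In Python, from cell import manip gives the robot as it stands.
- The arm moves only by the tool step_arm, never from a script. Its argument "rows" is a list of rows, each an object with "travel": the shift along the tool's x, y, z in units of 0.025 m (1.0 is 0.025 m), a list of three; "twist": the turn, a rotation vector about the tool's x, y, z in units of 0.12 rad (1.0 is 0.12 rad), a list of three. In form: [{"travel": [x, y, z], "twist": [rx, ry, rz]}, ...]. A call has 1 to 8 rows; each row shifts and turns the commanded pose from where the row before left it, along the tool's axes as they then stand; what a row does not reach is not made up. A row lasts 1/10 s, in which the tool goes at most 50 mm and 8.59 degrees, less where a joint would pass 70% of its speed; a pose out of reach is approached as far as the arm can. A call with a number of a shift or a turn outside -1 to 1 is refused whole. A call with a gripper value outside its range is refused whole. "jaw" is the closure, from 0 (fully open) to 1 (shut), set as the call begins (left out, the last holds). The fingers move at their own pace and stop on an object; "grip_force" is the grip in N (left out, the last holds). Time passes only in rows, so rows that do not move let the fingers close. It gives the time, the measured TCP pose, the force, the opening and the grip force at its end, in the units of the state.
- manip.get_state(): the state, without advancing time (a new reading comes with each control period).
- manip.read_camera(name): name is "scene" or "side" or "wrist"; returns a dict with "color" (480x640x3 uint8, red, green, blue), "camera_matrix" (3x3 intrinsics, pixels), "pose" (4x4, takes a point from camera to world coordinates). Camera axes: x right, y down, z forward; pixel columns grow to the right and rows downward; lengths in m; the calibration is good to about 2 mm. A picture is of the moment at which its call begins. There is no depth.
- manip.sign_off(): hands the job in; it is judged then, once.
The state is a dict: "time": time; "qpos": joint angles; "dq": joint speeds; "tau": joint torques, N m; "tool_pos": TCP position; "ee_rot": TCP orientation; "contact_force": force on the tool from outside, world axes, zero at the start; "torque": the same for the moment, N m; "gripper_width": finger opening in m; "finger_force": force on a finger pad.
Only numpy, scipy, OpenCV 4.12 (cv2) and the standard library are available. Lean on these libraries where they do the work, as an engineer would, in place of code of your own. Each camera call takes 0.05 s, during which the arm holds its last target. There are 200 camera calls.

## Working session

There is one attempt and no reset: what is moved stays moved. The work goes in short steps, Python scripts to look and compute and a tool call to move; the robot and the scene stay as the last step left them, time stands still between calls to the robot, and variables do not carry over. Pictures are saved under pics/ and viewed, at most 10 in all, crops included, and the job is handed in when it is done.

Besides the shell and the picture viewer there is one more tool, called after "Emit:" by a JSON object that holds its "op" and its "data", one argument or row to a line. step_arm: Moves the arm, as the interface text tells. Shifts and turns lie within -1 to 1; 1 stands for 0.025 m of shift or 0.12 rad of turn. Its arguments: {"type":"object","properties":{"rows":{"type":"array"},"jaw":{"type":"number"},"grip_force":{"type":"number"}},"required":["rows"]}

```bash
ls; mkdir -p pics
cat > h.py <<'E'
import numpy as np, cv2
from cell import manip
from scipy.spatial.transform import Rotation as R
def cam(n, save=None):
    c=manip.read_camera(n)
    if save: cv2.imwrite('pics/'+save, c['color'][:,:,::-1])
    return c
def ray(c,u,v):
    K=np.array(c['camera_matrix']);T=np.array(c['pose'])
    d=T[:3,:3]@np.linalg.solve(K,[u,v,1.]); return T[:3,3],d/np.linalg.norm(d)
def onz(c,u,v,z):
    o,d=ray(c,u,v); return o+d*(z-o[2])/d[2]
def tri(rs):
    A=0;b=0
    for o,d in rs:
        P=np.eye(3)-np.outer(d,d);A=A+P;b=b+P@o
    p=np.linalg.solve(A,b); return p,[np.linalg.norm(np.cross(p-o,d)) for o,d in rs]
def proj(c,p):
    K=np.array(c['camera_matrix']);T=np.array(c['pose'])
    q=K@(T[:3,:3].T@(np.array(p)-T[:3,3])); return q[:2]/q[2]
E
python3 - <<'E'
from h import *
import pickle
d={}
for n in('scene','side','wrist'):
    c=cam(n,n+'0.png');d[n]=c;print(n,np.round(c['pose'],3).tolist(),np.round(c['camera_matrix'],1).tolist())
pickle.dump(d,open('c0.pkl','wb'))
s=manip.get_state();print(s)
E
```

```text
pics
scene [[0.303, 0.615, -0.728, 1.295], [0.953, -0.199, 0.228, -0.233], [-0.004, -0.763, -0.647, 0.739], [0.0, 0.0, 0.0, 1.0]] [[623.3, 0.0, 318.6], [0.0, 623.3, 232.7], [0.0, 0.0, 1.0]]
side [[0.975, -0.16, 0.151, 0.409], [-0.22, -0.678, 0.701, -0.552], [-0.01, -0.717, -0.697, 0.63], [0.0, 0.0, 0.0, 1.0]] [[464.8, 0.0, 321.0], [0.0, 464.8, 236.7], [0.0, 0.0, 1.0]]
wrist [[0.333, 0.9, 0.283, 0.136], [0.943, -0.317, -0.102, 0.615], [-0.002, 0.301, -0.954, 0.373], [0.0, 0.0, 0.0, 1.0]] [[332.8, 0.0, 323.0], [0.0, 332.8, 247.0], [0.0, 0.0, 1.0]]
{'time': 0.15, 'qpos': array([ 1.22957074e+00,  3.53473904e-01,  1.63398598e+00,  6.31907849e-06,
        1.15521246e+00, -2.39536514e-03]), 'dq': array([-0.00035615, -0.00164094, -0.00140796, -0.0002137 , -0.00016794,
        0.00034511]), 'tau': array([-1.27739822e-03, -6.05635357e+01, -3.42338133e+01, -7.71346822e-05,
        6.08389309e-03, -4.54126337e-07]), 'tool_pos': array([0.20761305, 0.58912182, 0.2447339 ]), 'ee_rot': array([ 1.68607099e-01,  9.85683192e-01, -5.31399080e-04, -9.51421189e-05]), 'contact_force': array([-0.86695059, -0.22176513,  0.56584532]), 'torque': array([ 0.00056595, -0.02749037, -0.00434098]), 'finger_force': 0.0, 'gripper_width': 0.08578408765972939}
```

View pics/scene0.png

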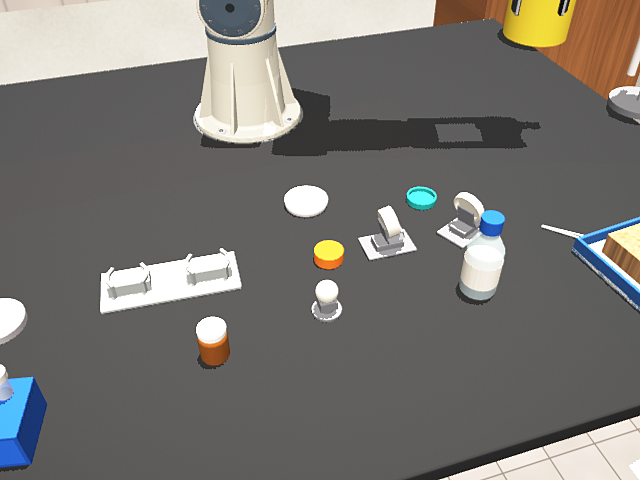

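View pics/side0.png

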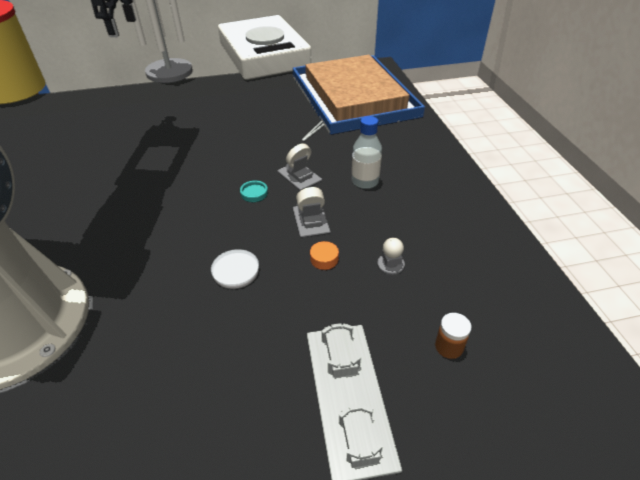

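The scene view shows the stands at (388,232) and (465,222), the ball at (327,292) and the carrier nests at (130,283) and (208,268). Bystanders are the bottle (482,260), jar (213,340) and dish (306,201). The decoys are the orange bowl at (329,254) and the turquoise cover at (421,198). Both discs on the stands are white, so I'll enlarge to tell bowl from cover.

Run:
```python
from h import *
a=cv2.imread('pics/scene0.png');b=cv2.imread('pics/side0.png')
def cr(i,x,y,w,h,W=400,H=300): return cv2.resize(i[y:y+h,x:x+w],(W,H),interpolation=cv2.INTER_CUBIC)
m=np.vstack([np.hstack([cr(a,350,180,160,120),cr(b,250,130,160,120)]),np.hstack([cr(a,90,230,160,120),cr(b,270,318,208,156)])])
cv2.imwrite('pics/m1.png',m)
```

```text
(no output)
```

View pics/m1.png

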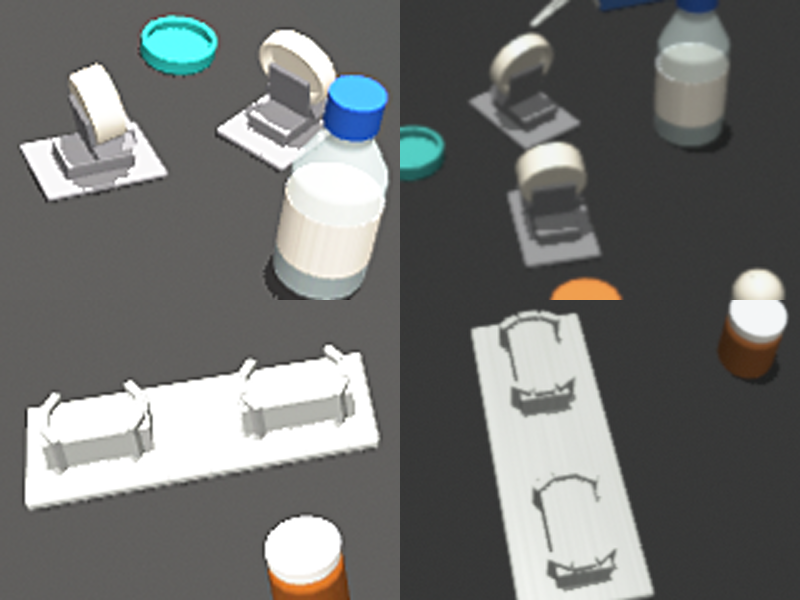

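Run:
```python
from h import *
import pickle
d=pickle.load(open('c0.pkl','rb'));a,b,w=d['scene'],d['side'],d['wrist']
pts={'A disc':((390,223),(311,201)),'B disc':((468,210),(299,158)),'ball':((326.5,291.5),(393,249)),'nest1(left)':((130,280),(361,436)),'nest2':((208,265),(343,352)),
'bottlecap':((492,224),(369,125)),'jar top':((212,328),(455,325)),'dish':((306,200),(235,268)),'orange':((329,250),(324,251)),'turq':((421,197),(254,189))}
for k,(p,q) in pts.items():
    x,e=tri([ray(a,*p),ray(b,*q)]);print(k,np.round(x,3),np.round(e,4),'wrist px',np.round(proj(w,x)))
def blob(c,u,v,f):
    h=cv2.cvtColor(c['color'],cv2.COLOR_RGB2HSV);m=f(h).astype(np.uint8)
    n,l,s,ce=cv2.connectedComponentsWithStats(m);i=l[v,u];return s[i],ce[i]
for c,(u,v) in((a,(327,291)),(b,(393,249)),(a,(390,223)),(b,(311,201)),(a,(468,200)),(b,(299,150))):
    print(c['color'][v,u],blob(c,u,v,lambda h:(h[...,2]>110)&(h[...,1]>20)))
```

```text
A disc [0.537 0.134 0.052] [0.0019 0.0019] wrist px [ 96. 542.]
B disc [0.542 0.283 0.05 ] [0.0005 0.0005] wrist px [194. 519.]
ball [ 0.652 -0.02   0.044] [0.0015 0.0015] wrist px [ 53. 606.]
nest1(left) [ 0.509 -0.312  0.021] [0.0031 0.0031] wrist px [-143.  572.]
nest2 [ 0.517 -0.186  0.024] [0.0045 0.0045] wrist px [-77. 560.]
bottlecap [0.681 0.235 0.138] [0. 0.] wrist px [182. 678.]
jar top [ 0.684 -0.203  0.058] [0.0012 0.0012] wrist px [-40. 653.]
dish [0.375 0.03  0.01 ] [0.0011 0.0011] wrist px [ -8. 451.]
orange [0.538 0.023 0.022] [0.0006 0.0006] wrist px [ 46. 537.]
turq [0.436 0.245 0.012] [0.0003 0.0003] wrist px [146. 445.]
[255 255 255] (array([     0,      0,    640,    480, 275713], dtype=int32), array([312.56930939, 249.83338834]))
[232 228 215] (array([     0,      0,    640,    480, 258221], dtype=int32), array([309.19161493, 265.44127705]))
[255 255 255] (array([     0,      0,    640,    480, 275713], dtype=int32), array([312.56930939, 249.83338834]))
[111 108  98] (array([297, 187,  27,  19, 185], dtype=int32), array([308.99459459, 196.84864865]))
[255 255 255] (array([     0,      0,    640,    480, 275713], dtype=int32), array([312.56930939, 249.83338834]))
[196 199 192] (array([     0,      0,    640,    480, 258221], dtype=int32), array([309.19161493, 265.44127705]))
```

View pics/wrist0.png

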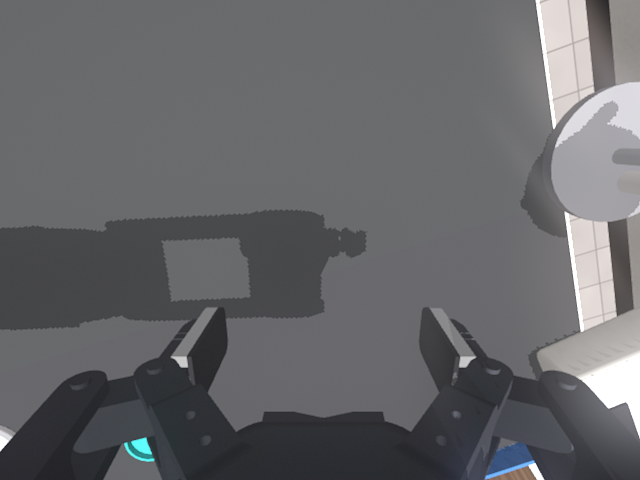

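```bash
cat >> h.py <<'E'
def plan(segs, s=None):
    """segs: list of (p,R,n): prints constant row per segment, tracking rounded pose"""
    s=s or manip.get_state(); p=np.array(s['tool_pos']);r=R.from_quat(s['ee_rot'])
    for P,Q,n in segs:
        w=(r.inv()*Q).as_rotvec()/n; wu=np.round(w/.12,2)
        E=R.from_rotvec(wu*.12); S=np.eye(3);a=R.identity()
        for k in range(1,n): a=a*E; S=S+a.as_matrix()
        t=np.linalg.solve(S,r.inv().apply(np.array(P)-p)); tu=np.round(t/.025,2)
        print(n,'x travel',(tu+0.).tolist(),'twist',(wu+0.).tolist(), 'OVER' if max(abs(np.r_[tu,wu]))>1 else '')
        for k in range(n): p=p+r.apply(tu*.025); r=r*E
    print('end',np.round(p,4),'err',np.round(p-P,4))
def frame(y,z):
    "tool rotation from closing axis y and approach z"
    y=np.array(y,float);z=np.array(z,float);z/=np.linalg.norm(z);y-=z*(y@z);y/=np.linalg.norm(y)
    return R.from_matrix(np.c_[np.cross(y,z),y,z])
E
python3 -c "
from h import *
plan([([.56,.21,.30],frame([1,0,0],[0,0,-1]),24)])"
```

```text
24 x travel [-0.91, 0.1, -0.09] twist [0.0, 0.0, 0.43] 
end [0.5579 0.2117 0.299 ] err [-0.0021  0.0017 -0.001 ]
```

Emit:
{"op": "step_arm", "data": {
  "rows": [
    {"travel": [-0.91,0.1,-0.09],"twist": [0,0,0.43]},
    {"travel": [-0.91,0.1,-0.09],"twist": [0,0,0.43]},
    {"travel": [-0.91,0.1,-0.09],"twist": [0,0,0.43]},
    {"travel": [-0.91,0.1,-0.09],"twist": [0,0,0.43]},
    {"travel": [-0.91,0.1,-0.09],"twist": [0,0,0.43]},
    {"travel": [-0.91,0.1,-0.09],"twist": [0,0,0.43]},
    {"travel": [-0.91,0.1,-0.09],"twist": [0,0,0.43]},
    {"travel": [-0.91,0.1,-0.09],"twist": [0,0,0.43]}
  ],
  "jaw": 0
}}

```text
time: 0.95
tool_pos: [0.3752, 0.5164, 0.263]
ee_rot: [0.368, 0.93, -0.0, -0.0]
contact_force: [0.2, 0.2, 0.3]
gripper_width: 0.0852
finger_force: 0.0
```

Emit:
{"op": "step_arm", "data": {
  "rows": [
    {"travel": [-0.91,0.1,-0.09],"twist": [0,0,0.43]},
    {"travel": [-0.91,0.1,-0.09],"twist": [0,0,0.43]},
    {"travel": [-0.91,0.1,-0.09],"twist": [0,0,0.43]},
    {"travel": [-0.91,0.1,-0.09],"twist": [0,0,0.43]},
    {"travel": [-0.91,0.1,-0.09],"twist": [0,0,0.43]},
    {"travel": [-0.91,0.1,-0.09],"twist": [0,0,0.43]},
    {"travel": [-0.91,0.1,-0.09],"twist": [0,0,0.43]},
    {"travel": [-0.91,0.1,-0.09],"twist": [0,0,0.43]}
  ]
}}

```text
time: 1.75
tool_pos: [0.4986, 0.3829, 0.281]
ee_rot: [0.551, 0.835, -0.0, -0.0]
contact_force: [-0.0, -0.4, 0.5]
gripper_width: 0.0853
finger_force: 0.0
```

Emit:
{"op": "step_arm", "data": {
  "rows": [
    {"travel": [-0.91,0.1,-0.09],"twist": [0,0,0.43]},
    {"travel": [-0.91,0.1,-0.09],"twist": [0,0,0.43]},
    {"travel": [-0.91,0.1,-0.09],"twist": [0,0,0.43]},
    {"travel": [-0.91,0.1,-0.09],"twist": [0,0,0.43]},
    {"travel": [-0.91,0.1,-0.09],"twist": [0,0,0.43]},
    {"travel": [-0.91,0.1,-0.09],"twist": [0,0,0.43]},
    {"travel": [-0.91,0.1,-0.09],"twist": [0,0,0.43]},
    {"travel": [-0.91,0.1,-0.09],"twist": [0,0,0.43]}
  ]
}}

```text
time: 2.55
tool_pos: [0.558, 0.211, 0.299]
ee_rot: [0.71, 0.704, -0.0, -0.0]
contact_force: [1.1, 0.2, -0.4]
gripper_width: 0.0854
finger_force: 0.0
```

Run:
```python
from h import *
import pickle
c=cam('wrist','w1.png');pickle.dump(c,open('w1.pkl','wb'))
s=manip.get_state();print(s['time'],s['tool_pos'],s['ee_rot'],s['qpos'])
for p in([.537,.134,.052],[.542,.283,.05]):print(proj(c,p))
```

```text
2.6 [0.55847666 0.20820793 0.29945031] [ 7.11497518e-01  7.02687885e-01 -6.92584904e-04  7.33645419e-04] [ 0.35538788  0.26194691  1.63674021 -0.00201396  1.24356543  0.36849463]
[305.62215708 274.67644313]
[306.95975268 146.51652327]
```

View pics/w1.png

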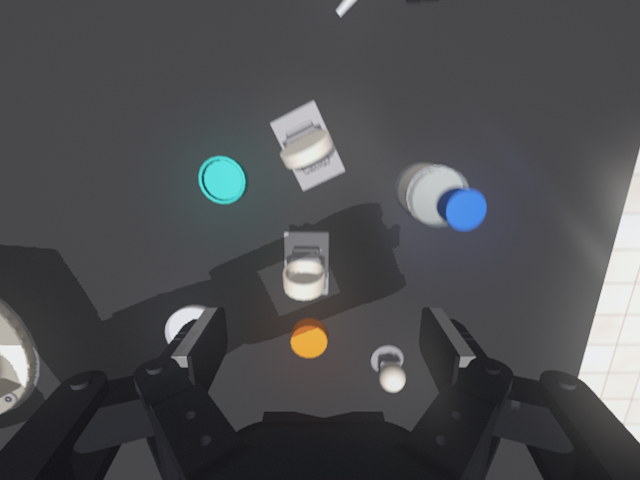

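The wrist view shows disc A at (305,278) with an open hollow mouth and the thicker body. Disc B at (306,147) is thinner and closed. Both are white, neither is a coloured decoy, so A looks like the bowl and B the cover. I'll confirm with an enlarged crop and refine the foot corners.

Run:
```python
from h import *
import pickle
c=pickle.load(open('w1.pkl','rb'));I=c['color'];g=cv2.cvtColor(I,cv2.COLOR_RGB2GRAY)
cv2.imwrite('pics/m2.png',cv2.resize(np.hstack([I[95:195,258:358],I[220:320,258:358]])[:,:,::-1],(800,400),interpolation=cv2.INTER_CUBIC))
co=np.array([(270,124),(313,101),(344,171),(303,189),(285,232),(328,232),(328,294)],np.float32)
r=cv2.cornerSubPix(g,co.reshape(-1,1,2).copy(),(4,4),(-1,-1),(3,50,.01)).reshape(-1,2)
for a,b in zip(co,r): print(a,b.round(1),np.round(onz(c,*b,.006),4))
```

```text
[270. 124.] [269.3 122.8] [0.4959 0.3098 0.006 ]
[313. 101.] [313.3  99.7] [0.5485 0.3346 0.006 ]
[344. 171.] [344.9 170.6] [0.5862 0.2535 0.006 ]
[303. 189.] [302.7 190.8] [0.5333 0.2291 0.006 ]
[285. 232.] [284.5 231.1] [0.5082 0.1768 0.006 ]
[328. 232.] [328.2 232. ] [0.5653 0.175  0.006 ]
[328. 294.] [327.1 294.4] [0.5633 0.0853 0.006 ]
```

View pics/m2.png

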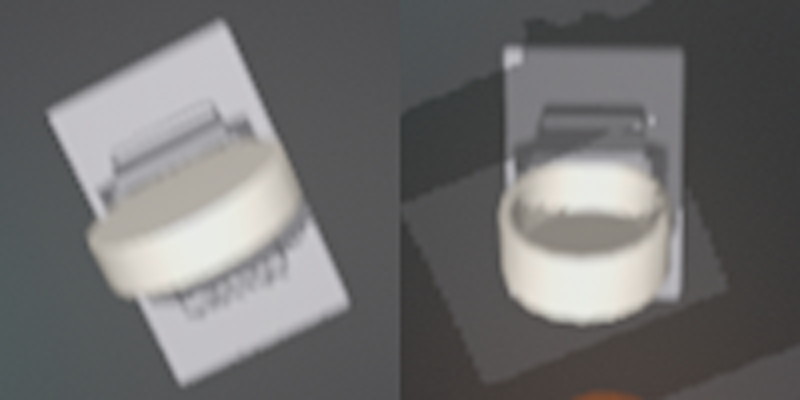

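Confirmed: A, at crop right, is the open, deep bowl. B, at crop left, is the thin capped cover. Next I move to the pre-grasp for the bowl.

```bash
cat > bowl.py <<'E'
from h import *
a=np.radians(25);sx=np.array([-.027,-.9996,0]);d=sx*np.sin(a)-np.array([0,0,np.cos(a)])
Q=frame([.9996,-.027,0],d);M=np.array([.536,.132,.055]);G=M+.006*d
E
python3 -c "
from bowl import *
plan([(G-.1*d,Q,8),(G,Q,6)])"
```

```text
8 x travel [-0.03, -0.1, 0.82] twist [0.0, -0.45, 0.01] 
6 x travel [0.0, -0.01, 0.67] twist [0.01, 0.0, 0.01] 
end [0.5354 0.1296 0.0496] err [-0.0005  0.0001  0.    ]
```

Emit:
{"op": "step_arm", "data": {
  "rows": [
    {"travel": [-0.03,-0.1,0.82],"twist": [0,-0.45,0.01]},
    {"travel": [-0.03,-0.1,0.82],"twist": [0,-0.45,0.01]},
    {"travel": [-0.03,-0.1,0.82],"twist": [0,-0.45,0.01]},
    {"travel": [-0.03,-0.1,0.82],"twist": [0,-0.45,0.01]},
    {"travel": [-0.03,-0.1,0.82],"twist": [0,-0.45,0.01]},
    {"travel": [-0.03,-0.1,0.82],"twist": [0,-0.45,0.01]},
    {"travel": [-0.03,-0.1,0.82],"twist": [0,-0.45,0.01]},
    {"travel": [-0.03,-0.1,0.82],"twist": [0,-0.45,0.01]}
  ]
}}

```text
time: 3.4
tool_pos: [0.5375, 0.1758, 0.1397]
ee_rot: [0.696, 0.685, -0.153, 0.152]
contact_force: [0.3, -0.0, -0.5]
gripper_width: 0.0858
finger_force: 0.0
```

Run:
```python
from bowl import *
import pickle
c=cam('wrist','w2.png');pickle.dump(c,open('w2.pkl','wb'))
plan([(G,Q,6)])
print(proj(c,M),proj(c,G))
h=cv2.cvtColor(c['color'],cv2.COLOR_RGB2HSV)
u,v=np.round(proj(c,M)).astype(int);print(c['color'][v,u])
```

```text
6 x travel [-0.03, 0.01, 0.65] twist [0.0, 0.0, 0.02] 
end [0.5358 0.129  0.05  ] err [-0.0001 -0.0005  0.0004]
[320.42849413 260.99432484] [320.43407973 258.20719209]
[186 179 170]
```

View pics/w2.png

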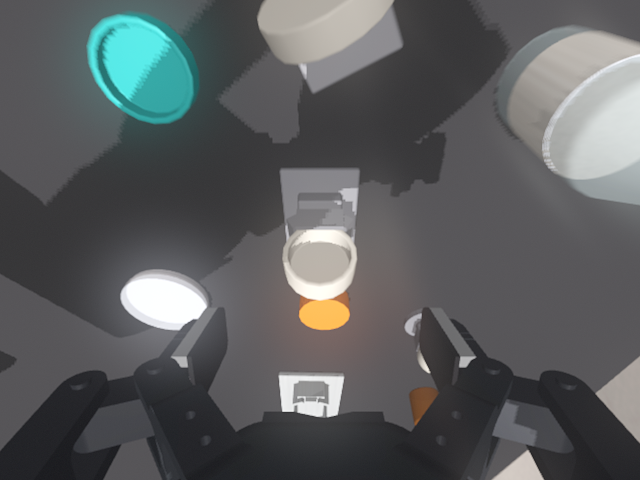

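The view shows the bowl mouth at (320,262), exactly where projected and centred between the fingers. Closing in and gripping.

Emit:
{"op": "step_arm", "data": {
  "rows": [
    {"travel": [-0.03,0.01,0.65],"twist": [0,0,0.02]},
    {"travel": [-0.03,0.01,0.65],"twist": [0,0,0.02]},
    {"travel": [-0.03,0.01,0.65],"twist": [0,0,0.02]},
    {"travel": [-0.03,0.01,0.65],"twist": [0,0,0.02]},
    {"travel": [-0.03,0.01,0.65],"twist": [0,0,0.02]},
    {"travel": [-0.03,0.01,0.65],"twist": [0,0,0.02]},
    {"travel": [0,0,0],"twist": [0,0,0]}
  ]
}}

```text
time: 4.15
tool_pos: [0.5375, 0.1297, 0.0524]
ee_rot: [0.701, 0.68, -0.152, 0.151]
contact_force: [-0.0, -0.3, 0.1]
gripper_width: 0.0859
finger_force: 0.0
```

Emit:
{"op": "step_arm", "data": {
  "rows": [
    {"travel": [0,0,0],"twist": [0,0,0]},
    {"travel": [0,0,0],"twist": [0,0,0]},
    {"travel": [0,0,0],"twist": [0,0,0]},
    {"travel": [0,0,0],"twist": [0,0,0]},
    {"travel": [0,0,0],"twist": [0,0,0]},
    {"travel": [0,0,0],"twist": [0,0,0]}
  ],
  "jaw": 1,
  "grip_force": 45
}}

```text
time: 4.75
tool_pos: [0.535, 0.1312, 0.0548]
ee_rot: [0.702, 0.679, -0.153, 0.15]
contact_force: [-16.5, 6.5, 13.8]
gripper_width: 0.0514
finger_force: 44.1
```

Run:
```python
from bowl import *
import pickle
s=manip.get_state();pickle.dump(s,open('sgrasp.pkl','wb'))
print(s['tool_pos'],s['ee_rot'],s['gripper_width'],s['finger_force'],s['contact_force'])
l=(sx*np.sin(np.radians(15))+np.array([0,0,np.cos(np.radians(15))]))
p=s['tool_pos']+.05*l
plan([(p,Q,3)])
```

```text
[0.53498306 0.13119447 0.05475706] [ 0.70166418  0.67931192 -0.15348737  0.15048034] 0.05140632422513204 44.08404394984245 [-16.51386821   6.54902611  13.81454143]
3 x travel [-0.43, 0.0, -0.51] twist [0.0, -0.01, -0.02] 
end [0.5345 0.118  0.103 ] err [-0.0001 -0.0002 -0.    ]
```

Emit:
{"op": "step_arm", "data": {
  "rows": [
    {"travel": [-0.43,0,-0.51],"twist": [0,0,0]},
    {"travel": [-0.43,0,-0.51],"twist": [0,0,0]},
    {"travel": [-0.43,0,-0.51],"twist": [0,0,0]},
    {"travel": [-0.4,0,-0.9],"twist": [0,0,0]},
    {"travel": [-0.4,0,-0.9],"twist": [0,0,0]},
    {"travel": [-0.4,0,-0.9],"twist": [0,0,0]},
    {"travel": [-0.4,0,-0.9],"twist": [0,0,0]}
  ]
}}

```text
time: 5.45
tool_pos: [0.5373, 0.1187, 0.203]
ee_rot: [0.701, 0.68, -0.15, 0.152]
contact_force: [-0.0, 0.9, -0.7]
gripper_width: 0.051
finger_force: 47.2
```

Run:
```python
from bowl import *
import pickle
c=cam('wrist','w3.png');sc=cam('scene','scene1.png');d_=cam('side','side1.png');pickle.dump((c,sc,d_),open('c1.pkl','wb'))
s=manip.get_state();print(s)
h=cv2.cvtColor(c['color'],cv2.COLOR_RGB2HSV)
# carrier: corners from side view mask
for n,cc,(u,v) in(('scene',sc,(170,282)),('side',d_,(352,392))):
    g=cv2.cvtColor(cc['color'],cv2.COLOR_RGB2GRAY);m=(g>130).astype(np.uint8)
    k,l,st,ce=cv2.connectedComponentsWithStats(m);i=l[v,u];print(n,g[v,u],st[i])
    ct=max(cv2.findContours((l==i).astype(np.uint8),0,1)[0],key=cv2.contourArea)
    hull=cv2.convexHull(ct);ap=cv2.approxPolyDP(hull,6,True).reshape(-1,2)
    for q in ap: print(q,np.round(onz(cc,*q,.008),4))
    b=g[v-60:v+60,u-60:u+60]
```

```text
{'time': 5.6, 'qpos': array([ 0.44161955,  0.38579153,  1.76133003, -0.4128017 ,  1.2183183 ,
        0.6615796 ]), 'dq': array([ 0.001349  ,  0.03701317,  0.03613512,  0.00324035, -0.02054428,
        0.00847681]), 'tau': array([ 2.31842935e-02, -6.04634857e+01, -3.09124267e+01, -2.00688131e+00,
        1.82737950e+00, -1.24279121e-01]), 'tool_pos': array([0.53819079, 0.1192013 , 0.20315585]), 'ee_rot': array([ 0.70171204,  0.67976099, -0.14879571,  0.15292171]), 'contact_force': array([0.85449037, 0.08648057, 0.00521004]), 'torque': array([0.24620353, 0.02224467, 0.03334561]), 'finger_force': 47.20161661505699, 'gripper_width': 0.051431695645844086}
scene 255 [ 100  248  142   66 5542]
[234 252] [ 0.4767 -0.1315  0.008 ]
[240 288] [ 0.5666 -0.1401  0.008 ]
[100 311] [ 0.5486 -0.3619  0.008 ]
[101 273] [ 0.4597 -0.3562  0.008 ]
[110 267] [ 0.4492 -0.3408  0.008 ]
side 225 [ 307  323   95  157 9068]
[361 325] [ 0.5616 -0.1395  0.008 ]
[401 470] [ 0.5492 -0.3625  0.008 ]
[332 479] [ 0.4617 -0.3534  0.008 ]
[307 333] [ 0.4741 -0.1348  0.008 ]
```

Run:
```python
from h import *
a=cv2.imread('pics/w3.png');b=cv2.imread('pics/side1.png');s=cv2.imread('pics/scene1.png')
top=np.hstack([cv2.resize(a,(400,300)),cv2.resize(s[240:315,90:190+0],(400,300),interpolation=cv2.INTER_CUBIC)])
bot=np.hstack([cv2.resize(b[310:400,300:420],(400,300),interpolation=cv2.INTER_CUBIC),cv2.resize(b[390:480,300:420],(400,300),interpolation=cv2.INTER_CUBIC)])
cv2.imwrite('pics/m3.png',np.vstack([top,bot]))
```

```text
(no output)
```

View pics/m3.png

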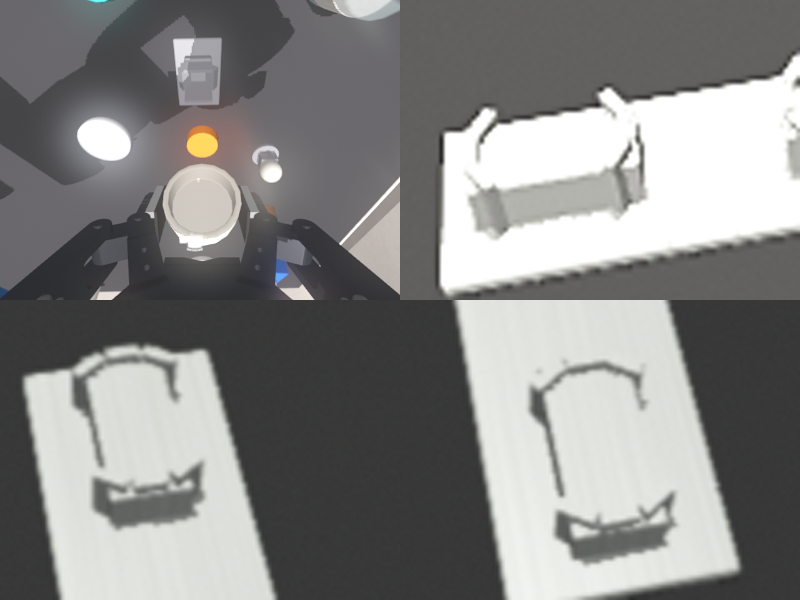

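The bowl is held squarely. The two nests appear at side (343,350) and (361,435). Which one is smaller needs a closer look, so I carry the bowl over while turning it mouth-up and measure there.

```bash
cat > place.py <<'E'
from bowl import *
import pickle
sg=pickle.load(open('sgrasp.pkl','rb'));Rg=R.from_quat(sg['ee_rot'])
bz=Rg.inv().apply(-sx*np.sin(np.radians(75))+np.array([0,0,np.cos(np.radians(75))]))
def final(bz,yaw):
    # R with R bz = up, tool y near carrier x
    y0=np.array([0,1.,0])-bz*bz[1];y0/=np.linalg.norm(y0)
    A=np.c_[y0,np.cross(bz,y0),bz];cx=np.array([np.cos(yaw),np.sin(yaw),0]);B=np.c_[cx,np.cross([0,0,1],cx),[0,0,1]]
    return R.from_matrix(B@A.T)
E
python3 - <<'E'
from place import *
Qf=final(bz,np.radians(-4));print(bz,Qf.as_matrix().round(3))
plan([([.508,-.42,.18],Qf,24)])
E
```

```text
[ 0.76796349 -0.00393629 -0.64042993] [[ 0.048  0.998  0.051]
 [ 0.639 -0.07   0.766]
 [ 0.768 -0.004 -0.64 ]]
24 x travel [-0.96, 0.0, -0.14] twist [0.0, 0.45, 0.02] 
end [ 0.508  -0.4216  0.1778] err [-0.     -0.0016 -0.0022]
```

Emit:
{"op": "step_arm", "data": {
  "rows": [
    {"travel": [-0.96,0,-0.14],"twist": [0,0.45,0.02]},
    {"travel": [-0.96,0,-0.14],"twist": [0,0.45,0.02]},
    {"travel": [-0.96,0,-0.14],"twist": [0,0.45,0.02]},
    {"travel": [-0.96,0,-0.14],"twist": [0,0.45,0.02]},
    {"travel": [-0.96,0,-0.14],"twist": [0,0.45,0.02]},
    {"travel": [-0.96,0,-0.14],"twist": [0,0.45,0.02]},
    {"travel": [-0.96,0,-0.14],"twist": [0,0.45,0.02]},
    {"travel": [-0.96,0,-0.14],"twist": [0,0.45,0.02]}
  ]
}}

```text
time: 6.4
tool_pos: [0.5292, -0.0602, 0.2734]
ee_rot: [0.724, 0.69, 0.005, 0.004]
contact_force: [0.1, -0.5, -0.9]
gripper_width: 0.0511
finger_force: 47.2
```

Emit:
{"op": "step_arm", "data": {
  "rows": [
    {"travel": [-0.96,0,-0.14],"twist": [0,0.45,0.02]},
    {"travel": [-0.96,0,-0.14],"twist": [0,0.45,0.02]},
    {"travel": [-0.96,0,-0.14],"twist": [0,0.45,0.02]},
    {"travel": [-0.96,0,-0.14],"twist": [0,0.45,0.02]},
    {"travel": [-0.96,0,-0.14],"twist": [0,0.45,0.02]},
    {"travel": [-0.96,0,-0.14],"twist": [0,0.45,0.02]},
    {"travel": [-0.96,0,-0.14],"twist": [0,0.45,0.02]},
    {"travel": [-0.96,0,-0.14],"twist": [0,0.45,0.02]}
  ]
}}

```text
time: 7.2
tool_pos: [0.5185, -0.2524, 0.2642]
ee_rot: [0.713, 0.668, 0.16, -0.144]
contact_force: [0.7, -0.1, -1.3]
gripper_width: 0.0509
finger_force: 47.2
```

Emit:
{"op": "step_arm", "data": {
  "rows": [
    {"travel": [-0.96,0,-0.14],"twist": [0,0.45,0.02]},
    {"travel": [-0.96,0,-0.14],"twist": [0,0.45,0.02]},
    {"travel": [-0.96,0,-0.14],"twist": [0,0.45,0.02]},
    {"travel": [-0.96,0,-0.14],"twist": [0,0.45,0.02]},
    {"travel": [-0.96,0,-0.14],"twist": [0,0.45,0.02]},
    {"travel": [-0.96,0,-0.14],"twist": [0,0.45,0.02]},
    {"travel": [-0.96,0,-0.14],"twist": [0,0.45,0.02]},
    {"travel": [-0.96,0,-0.14],"twist": [0,0.45,0.02]}
  ]
}}

```text
time: 8.0
tool_pos: [0.5062, -0.4228, 0.1751]
ee_rot: [0.668, 0.614, 0.308, -0.286]
contact_force: [0.9, 0.1, -0.7]
gripper_width: 0.0512
finger_force: 47.2
```

Emit:
{"op": "step_arm", "data": {
  "rows": [
    {"travel": [0,0,0],"twist": [0,0,0]},
    {"travel": [0,0,0],"twist": [0,0,0]}
  ]
}}

```text
time: 8.2
tool_pos: [0.5062, -0.4218, 0.1749]
ee_rot: [0.668, 0.614, 0.307, -0.286]
contact_force: [0.7, -0.1, -0.2]
gripper_width: 0.0511
finger_force: 47.2
```

Run:
```python
from place import *
c=cam('wrist','w4.png');pickle.dump(c,open('w4.pkl','wb'))
s=manip.get_state();print(s['time'],s['tool_pos'],s['gripper_width'],s['qpos'],(R.from_quat(s['ee_rot']).apply(bz)).round(3))
for p in([.5165,-.183,.03],[.5075,-.313,.03]):print(proj(c,p))
print(manip.get_state()['contact_force'])
```

```text
8.25 [ 0.5067515  -0.42145698  0.17626224] 0.05144361722582384 [-0.94439818  0.83554572  1.22832348  0.5274067   1.77573401 -0.94357563] [0.001 0.011 1.   ]
[314.93121399 170.2800933 ]
[314.99355282 266.70263206]
[ 0.29163827  1.4495502  -0.33921812]
```

View pics/w4.png

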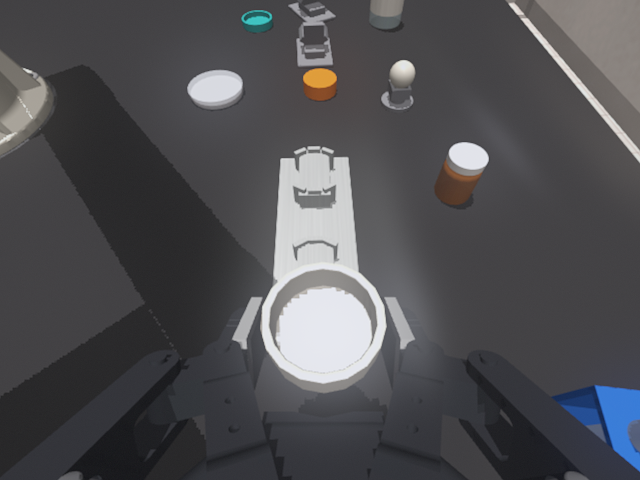

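The bowl is mouth-up at (322,325), with the carrier beyond it. I'll now decide which nest is smaller numerically: the far-lip to near-lip distance in the side view, and the pedestal widths in the scene view.

Run:
```python
from place import *
w,sc,sd=pickle.load(open('c1.pkl','rb'))
for n,f,q in(('up',(339,327.4),(345,367.6)),('low',(357,409.5),(364.5,456))):
    a,b=onz(sd,*f,.036),onz(sd,*q,.036);print(n,a.round(4),b.round(4),np.linalg.norm(a-b).round(4))
g=cv2.cvtColor(sc['color'],cv2.COLOR_RGB2GRAY)
m=np.zeros_like(g);cv2.fillConvexPoly(m,np.array([[234,256],[238,285],[102,306],[103,276],[112,268]]),1)
m=((g<235)&(m>0)).astype(np.uint8)
k,l,st,ce=cv2.connectedComponentsWithStats(m)
for i in range(1,k):
    if st[i][4]>25:
        x,y,W,H,A=st[i];print('scene face',st[i],ce[i].round(1))
# dark blobs profile along side view: dark columns on plate
gs=cv2.cvtColor(sd['color'],cv2.COLOR_RGB2GRAY)
m=np.zeros_like(gs);cv2.fillConvexPoly(m,np.array([[359,328],[398,468],[334,475],[310,336]]),1)
m=((gs<170)&(m>0)).astype(np.uint8);k,l,st,ce=cv2.connectedComponentsWithStats(m)
for i in range(1,k):
    if st[i][4]>8:
        x,y,W,H,A=st[i];print('side dark',st[i],ce[i].round(1),'L/R widths m',np.linalg.norm(onz(sd,x,y+H/2,.033)-onz(sd,x+W,y+H/2,.033)).round(4))
```

```text
up [ 0.5208 -0.1548  0.036 ] [ 0.5122 -0.2228  0.036 ] 0.0686
low [ 0.5119 -0.2862  0.036 ] [ 0.5046 -0.3455  0.036 ] 0.0598
scene face [186 260  46  26 484] [208.7 275.1]
scene face [109 265  35  16  94] [123.3 268.8]
scene face [106 271  46  29 499] [129.8 288.7]
side dark [348 329   6  11  30] [350.9 333. ] L/R widths m 0.0091
side dark [321 333  10  27  78] [325.4 342.9] L/R widths m 0.0148
side dark [328 359  33  20 368] [344.4 369.8] L/R widths m 0.047
side dark [339 408  35  41 163] [351.  420.8] L/R widths m 0.0452
side dark [346 448  37  21 357] [363.8 460.1] L/R widths m 0.0456
```

Run:
```python
from place import *
c=pickle.load(open('w4.pkl','rb'));g=cv2.cvtColor(c['color'],cv2.COLOR_RGB2GRAY)
m=(g>120).astype(np.uint8)
def edge(v):
    r=g[v].astype(int);x=[i for i in range(262,372) if r[i]>110];return x[0],x[-1]+1
P=[]
for v in range(165,262,8):
    a,b=edge(v);p,q=onz(c,a-.5,v,.008),onz(c,b-.5,v,.008);P.append((p,q));
L=np.array([p[:2] for p,q in P]);Rr=np.array([q[:2] for p,q in P])
for A in(L,Rr):
    k=np.polyfit(A[:,1],A[:,0],1);print('edge x = ',k.round(4),'res',np.abs(np.polyval(k,A[:,1])-A[:,0]).max().round(4),'x at y=-.3135',np.polyval(k,-.3135).round(4))
for u in(300,330): 
    col=g[150:175,u].astype(int);v=150+np.argmax(np.diff(col));print('far edge',onz(c,u,v+.5,.008).round(4))
for u in (308,314,320,326):
    print(u,[(v,int(g[v,u])) for v in range(232,262,2)])
for u in (314,):
    print(u,[(v,int(g[v,u])) for v in range(140,214,2)])
```

```text
edge x =  [0.0577 0.4806] res 0.0004 x at y=-.3135 0.4625
edge x =  [0.0555 0.5704] res 0.0005 x at y=-.3135 0.5529
far edge [ 0.4997 -0.1323  0.008 ]
far edge [ 0.5368 -0.1613  0.008 ]
308 [(232, 212), (234, 212), (236, 210), (238, 210), (240, 176), (242, 115), (244, 208), (246, 209), (248, 209), (250, 209), (252, 209), (254, 209), (256, 210), (258, 210), (260, 210)]
314 [(232, 215), (234, 215), (236, 210), (238, 210), (240, 169), (242, 118), (244, 199), (246, 209), (248, 210), (250, 210), (252, 210), (254, 210), (256, 211), (258, 210), (260, 211)]
320 [(232, 215), (234, 215), (236, 212), (238, 212), (240, 158), (242, 116), (244, 213), (246, 211), (248, 211), (250, 211), (252, 211), (254, 211), (256, 212), (258, 213), (260, 213)]
326 [(232, 212), (234, 212), (236, 212), (238, 208), (240, 212), (242, 139), (244, 138), (246, 203), (248, 209), (250, 208), (252, 209), (254, 209), (256, 209), (258, 209), (260, 210)]
314 [(140, 80), (142, 81), (144, 80), (146, 168), (148, 205), (150, 102), (152, 126), (154, 208), (156, 206), (158, 205), (160, 206), (162, 205), (164, 206), (166, 205), (168, 205), (170, 206), (172, 206), (174, 206), (176, 206), (178, 206), (180, 205), (182, 206), (184, 206), (186, 206), (188, 207), (190, 189), (192, 113), (194, 156), (196, 113), (198, 116), (200, 117), (202, 117), (204, 117), (206, 116), (208, 193), (210, 214), (212, 214)]
```

Run:
```python
from place import *
c=pickle.load(open('w4.pkl','rb'));g=cv2.cvtColor(c['color'],cv2.COLOR_RGB2GRAY)
for u in(308,314,320): print('wall bottom',onz(c,u,243.3,.030).round(4),'top',onz(c,u,239.6,.036).round(4))
s=manip.get_state();Rt=R.from_quat(s['ee_rot']);off=Rg.inv().apply(M-sg['tool_pos']);print('off tool',off.round(4))
B=s['tool_pos']+Rt.apply(off);up=Rt.apply(bz);print('bowl mid pred',B.round(4))
T=B+.011*up
print('rim centre px pred',proj(c,T).round(1), 'right/left',proj(c,T+[.026,0,0]).round(1),proj(c,T-[.026,0,0]).round(1),'far/near',proj(c,T+[0,.026,0]).round(1),proj(c,T-[0,.026,0]).round(1))
v=int(proj(c,T)[1]); 
for vv in (v-8,v,v+8): print(vv,'left..',[int(x) for x in g[vv,255:275]],'right',[int(x) for x in g[vv,372:392]])
print('far',[(i,int(g[i,323])) for i in range(256,280,2)],'near',[(i,int(g[i,323])) for i in range(362,396,2)])
m=((g>215)).astype(np.uint8)
```

```text
wall bottom [ 0.5023 -0.2852  0.03  ] top [ 0.5026 -0.2846  0.036 ]
wall bottom [ 0.5084 -0.2857  0.03  ] top [ 0.5086 -0.2852  0.036 ]
wall bottom [ 0.5145 -0.2863  0.03  ] top [ 0.5146 -0.2857  0.036 ]
off tool [ 0.0007  0.001  -0.0006]
bowl mid pred [ 0.5077 -0.4215  0.1771]
rim centre px pred [324.2 313.5] right/left [387.7 308.3] [259.7 318.7] far/near [319.3 258.1] [330.2 381.5]
305 left.. [179, 179, 180, 178, 143, 85, 79, 141, 212, 231, 229, 228, 229, 229, 230, 229, 201, 137, 119, 122] right [125, 126, 156, 213, 232, 230, 229, 229, 229, 229, 232, 202, 113, 94, 93, 138, 175, 180, 180, 179]
313 left.. [178, 141, 79, 84, 85, 76, 115, 205, 232, 229, 229, 229, 229, 232, 209, 144, 115, 119, 122, 122] right [127, 126, 123, 128, 198, 230, 230, 229, 229, 229, 228, 232, 200, 106, 92, 98, 99, 95, 139, 175]
321 left.. [82, 84, 80, 75, 75, 105, 152, 211, 232, 229, 229, 229, 231, 221, 176, 114, 115, 118, 119, 121] right [124, 126, 126, 123, 129, 205, 233, 230, 229, 229, 229, 229, 232, 199, 97, 89, 91, 94, 99, 99]
far [(256, 210), (258, 210), (260, 210), (262, 223), (264, 230), (266, 230), (268, 215), (270, 144), (272, 143), (274, 144), (276, 144), (278, 145)] near [(362, 231), (364, 231), (366, 231), (368, 231), (370, 231), (372, 213), (374, 230), (376, 230), (378, 230), (380, 230), (382, 225), (384, 143), (386, 139), (388, 138), (390, 137), (392, 129), (394, 85)]
```

Run:
```python
from place import *
c=pickle.load(open('w4.pkl','rb'));s=manip.get_state();Rt=R.from_quat(s['ee_rot']);p=np.array(s['tool_pos'])
off=np.array([.0007,.001,-.0006]);T=p+Rt.apply(off+.011*bz)
o,d_=ray(c,323.5,315.5);D=(T-o)@np.array(c['pose'])[:3,2]*1.037
Tm=o+d_*D/(d_@np.array(c['pose'])[:3,2]);print('rim pred',T.round(4),'meas',Tm.round(4))
Bm=Tm-[0,0,.022];print('bottom centre meas',Bm.round(4),'in tool',Rt.inv().apply(Bm-p).round(4))
# same bowl seen by scene and side cameras now
for n in('scene','side'):
    k=cam(n,n+'2.png');pickle.dump(k,open(n+'2.pkl','wb'));g=cv2.cvtColor(k['color'],cv2.COLOR_RGB2GRAY)
    u,v=proj(k,Tm).astype(int);print(n,'meas',proj(k,Tm).round(1),'pred',proj(k,T).round(1), 'bottom',proj(k,Bm).round(1))
    hsv=cv2.cvtColor(k['color'],cv2.COLOR_RGB2HSV);print('col',[int(x) for x in g[v-25:v+35:2,u]]);print('row',[int(x) for x in g[v+4,u-30:u+30:2]])
Q=final(bz,np.radians(-3.24))
print('goal above 30mm:');plan([(p+np.array([.5077,-.3137,.066])-Bm,Q,7)])
```

```text
rim pred [ 0.5078 -0.4214  0.1882] meas [ 0.5075 -0.4203  0.183 ]
bottom centre meas [ 0.5075 -0.4203  0.161 ] in tool [-0.0109  0.0008  0.0108]
scene meas [ 28.  216.5] pred [ 26.1 213.8] bottom [ 32.7 228.3]
col [92, 93, 93, 73, 255, 129, 202, 255, 217, 219, 220, 215, 255, 255, 255, 255, 255, 171, 255, 188, 88, 79, 32, 20, 127, 129, 48, 51, 52, 52]
row []
side meas [400.4 475.6] pred [401.7 474.8] bottom [397.8 484.1]
col [133, 133, 133, 134, 136, 157, 189, 210, 221, 227, 232, 234, 236, 236, 234]
row [226, 226, 226, 226, 227, 227, 228, 228, 228, 228, 228, 228, 229, 229, 230, 233, 236, 236, 233, 227, 213, 182, 138, 133, 133, 133, 132, 133, 132, 133]
goal above 30mm:
7 x travel [-0.03, -0.04, 0.82] twist [0.02, 0.01, -0.02] 
end [ 0.5076 -0.315   0.0808] err [ 0.0007 -0.0002 -0.0005]
```

Emit:
{"op": "step_arm", "data": {
  "rows": [
    {"travel": [-0.03,-0.04,0.82],"twist": [0.02,0.01,-0.02]},
    {"travel": [-0.03,-0.04,0.82],"twist": [0.02,0.01,-0.02]},
    {"travel": [-0.03,-0.04,0.82],"twist": [0.02,0.01,-0.02]},
    {"travel": [-0.03,-0.04,0.82],"twist": [0.02,0.01,-0.02]},
    {"travel": [-0.03,-0.04,0.82],"twist": [0.02,0.01,-0.02]},
    {"travel": [-0.03,-0.04,0.82],"twist": [0.02,0.01,-0.02]},
    {"travel": [-0.03,-0.04,0.82],"twist": [0.02,0.01,-0.02]},
    {"travel": [0,0,0],"twist": [0,0,0]}
  ]
}}

```text
time: 9.15
tool_pos: [0.5069, -0.3127, 0.0798]
ee_rot: [0.658, 0.622, 0.306, -0.292]
contact_force: [0.3, 0.8, -1.6]
gripper_width: 0.0514
finger_force: 47.2
```

Run:
```python
from place import *
s=manip.get_state();Rt=R.from_quat(s['ee_rot']);p=np.array(s['tool_pos']);Bm=p+Rt.apply([-.0109,.0008,.0108]);print('t',s['time'],'TCP',p,'bowl bottom',Bm.round(4),Rt.apply(bz).round(3))
for n in('scene','side'):
    k=cam(n,n+'3.png');pickle.dump(k,open(n+'3.pkl','wb'))
    T=Bm+[0,0,.022]
    print(n,'rim pred c',proj(k,T).round(1),[proj(k,T+np.array(e)*.026).round(1).tolist() for e in([1,0,0],[-1,0,0],[0,1,0],[0,-1,0])],'bot',proj(k,Bm).round(1))
a=cv2.imread('pics/scene3.png');b=cv2.imread('pics/side3.png')
ks=[pickle.load(open(n+'3.pkl','rb')) for n in('scene','side')]
ims=[]
for im,k in zip((a,b),ks):
    u,v=proj(k,Bm).astype(int);x=max(0,u-40);y=min(480-80,v-40);print('crop origin',x,y);ims.append(cv2.resize(im[y:y+80,x:x+80],(400,400),interpolation=cv2.INTER_CUBIC))
cv2.imwrite('pics/m4.png',np.hstack(ims))
```

```text
t 9.15 TCP [ 0.50692912 -0.31269723  0.07979862] bowl bottom [ 0.5078 -0.3115  0.0645] [-0.001  0.002  1.   ]
scene rim pred c [120.4 251.1] [[121.6, 261.9], [119.3, 240.7], [137.3, 247.7], [103.3, 254.5]] bot [123.3 261.4]
side rim pred c [361.3 410.7] [[381.8, 406.1], [340.5, 415.4], [355.4, 391.2], [367.5, 431.6]] bot [360.4 418.8]
crop origin 83 221
crop origin 320 378
```

View pics/m4.png

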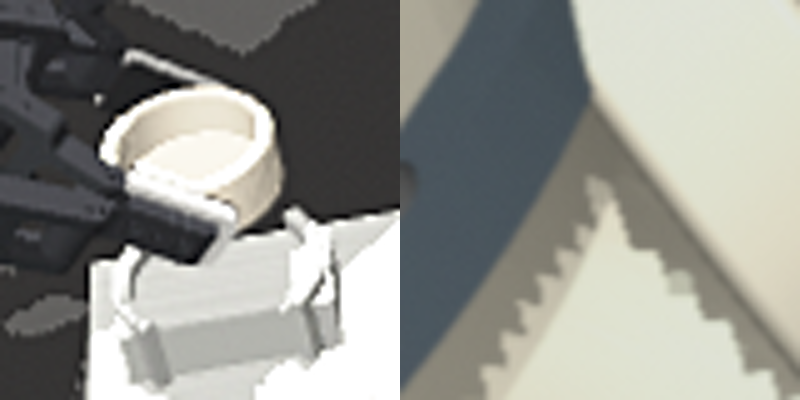

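Scene crop: the bowl is above the small nest, but its rim's -y side looks higher than predicted, which suggests a slight tilt in the grip. I'll quantify it with ellipse fits.

```bash
cat > rim.py <<'E'
from place import *
def scene_rim(k,c0,rad=24):
    # outer rim edge from scene image: radial scan from outside in, upper half (dark backdrop)
    g=cv2.GaussianBlur(cv2.cvtColor(k['color'],cv2.COLOR_RGB2GRAY),(3,3),0).astype(float);pts=[]
    for a in np.radians(np.arange(150,375,6)):
        r=np.arange(rad,6,-.25);x=c0[0]+r*np.cos(a);y=c0[1]+r*np.sin(a)*.75
        v=cv2.remap(g.astype(np.float32),x.astype(np.float32)[None],y.astype(np.float32)[None],1)[0]
        i=np.argmax(v>170)
        if v[i]>170: pts.append((x[i],y[i],v[0]))
    return np.array(pts)
def circ(k,T,n,rr):
    n=n/np.linalg.norm(n);e=np.cross(n,[1,0,0]);e/=np.linalg.norm(e);f=np.cross(n,e)
    return np.array([proj(k,T+rr*(e*np.cos(t)+f*np.sin(t))) for t in np.linspace(0,6.28,40)],np.float32)
E
python3 - <<'E'
from rim import *
k=pickle.load(open('scene3.pkl','rb'))
P=scene_rim(k,(121,250));print(P.round(1).tolist())
Bm=np.array([.5078,-.3115,.0645])
for t in(0,4,8,12):
    n=np.array([0,np.sin(np.radians(t)),np.cos(np.radians(t))]);C=circ(k,Bm+[0,0,.022],n,.026);
    print(t,[np.round(x,1) for x in cv2.fitEllipse(C)],'x',C[:,0].min().round(1),C[:,0].max().round(1),'left pt',C[C[:,0].argmin()].round(1),'right pt',C[C[:,0].argmax()].round(1),'top',C[C[:,1].argmin()].round(1))
w=cam('wrist','w5.png');pickle.dump(w,open('w5.pkl','wb'))
g=cv2.cvtColor(w['color'],cv2.COLOR_RGB2GRAY)
print('inner rows, col 323',[(i,int(g[i,323])) for i in range(255,285,2)],[(i,int(g[i,323])) for i in range(355,392,2)])
E
```

```text
[[108.2, 255.5, 72.5], [108.7, 254.1, 60.3], [108.9, 253.0, 56.8], [103.9, 252.7, 67.6], [102.8, 251.4, 79.2], [103.0, 250.0, 81.0], [103.6, 248.6, 65.2], [104.1, 247.3, 51.1], [104.8, 246.1, 53.0], [105.9, 245.0, 52.6], [106.9, 243.9, 50.6], [108.5, 243.2, 70.5], [109.7, 242.3, 42.0], [110.8, 241.5, 42.4], [112.2, 240.9, 40.3], [113.5, 240.3, 42.1], [114.9, 239.7, 89.8], [116.4, 239.3, 152.8], [117.8, 238.8, 92.4], [119.4, 238.6, 50.5], [121.0, 238.2, 52.0], [122.8, 236.9, 52.9], [124.6, 237.2, 52.4], [126.3, 237.7, 51.9], [127.9, 238.4, 53.3], [129.5, 239.0, 53.0], [131.1, 239.5, 53.0], [132.7, 240.2, 53.0], [134.0, 241.2, 53.0], [135.2, 242.3, 53.0], [136.2, 243.4, 53.0], [136.5, 244.8, 52.7], [136.9, 246.1, 53.0], [136.9, 247.5, 53.4], [136.7, 248.8, 53.0], [136.5, 250.0, 53.0], [136.2, 251.2, 53.8], [135.7, 252.3, 53.1]]
0 [array([120.3, 251.4]), array([21.1, 34.8]), np.float64(75.7)] x 103.3 137.3 left pt [103.3 253.7] right pt [137.3 249.5] top [123.9 240.3]
4 [array([120.3, 251.4]), array([21.2, 34.8]), np.float64(80.4)] x 103.1 137.5 left pt [103.1 252.8] right pt [137.5 250.4] top [124.  240.5]
8 [array([120.3, 251.4]), array([21.3, 34.8]), np.float64(85.1)] x 102.9 137.6 left pt [102.9 251.9] right pt [137.6 251.2] top [121.3 240.7]
12 [array([120.3, 251.3]), array([21.2, 34.8]), np.float64(89.7)] x 102.9 137.6 left pt [102.9 251. ] right pt [137.6 252.1] top [121.3 240.8]
inner rows, col 323 [(255, 216), (257, 216), (259, 216), (261, 218), (263, 228), (265, 229), (267, 231), (269, 167), (271, 141), (273, 141), (275, 142), (277, 142), (279, 142), (281, 142), (283, 141)] [(355, 230), (357, 230), (359, 230), (361, 230), (363, 230), (365, 229), (367, 229), (369, 229), (371, 231), (373, 210), (375, 229), (377, 229), (379, 229), (381, 230), (383, 190), (385, 138), (387, 138), (389, 137), (391, 136)]
```

The ellipse fit shows no tilt: the left–right rim difference is 4.0 px against 4.2 expected. Height agrees with the grasp geometry, so the bottom is about 70 mm up and the bowl is centred over the nest. I'll lower it straight down.

Emit:
{"op": "step_arm", "data": {
  "rows": [
    {"travel": [-0.25,0,0.2],"twist": [0,0,0]},
    {"travel": [-0.25,0,0.2],"twist": [0,0,0]},
    {"travel": [-0.25,0,0.2],"twist": [0,0,0]},
    {"travel": [-0.25,0,0.2],"twist": [0,0,0]},
    {"travel": [0,0,0],"twist": [0,0,0]}
  ]
}}

```text
time: 9.8
tool_pos: [0.5067, -0.3159, 0.0464]
ee_rot: [0.659, 0.621, 0.307, -0.291]
contact_force: [0.4, 0.1, -2.1]
gripper_width: 0.0512
finger_force: 47.2
```

Emit:
{"op": "step_arm", "data": {
  "rows": [
    {"travel": [-0.06,0,0.05],"twist": [0,0,0]},
    {"travel": [-0.06,0,0.05],"twist": [0,0,0]}
  ]
}}

```text
time: 10.0
tool_pos: [0.507, -0.3157, 0.0447]
ee_rot: [0.659, 0.622, 0.308, -0.291]
contact_force: [-1.9, 2.4, 10.1]
gripper_width: 0.0511
finger_force: 47.6
```

Emit:
{"op": "step_arm", "data": {
  "rows": [
    {"travel": [-0.06,0,0.05],"twist": [0,0,0]},
    {"travel": [0,0,0],"twist": [0,0,0]}
  ]
}}

```text
time: 10.2
tool_pos: [0.5071, -0.3155, 0.0439]
ee_rot: [0.658, 0.622, 0.308, -0.292]
contact_force: [-1.5, 2.7, 12.3]
gripper_width: 0.0516
finger_force: 47.7
```

Contact came at a bottom height of about 35 mm, which is lip height. TCP y is now 3 mm further -y than in the look above, so I lift slightly, shift +y 2.5 mm and lower again.

Emit:
{"op": "step_arm", "data": {
  "rows": [
    {"travel": [0.1,0,-0.09],"twist": [0,0,0]},
    {"travel": [0.06,0,0.08],"twist": [0,0,0]},
    {"travel": [0,0,0],"twist": [0,0,0]}
  ]
}}

```text
time: 10.5
tool_pos: [0.5073, -0.3136, 0.045]
ee_rot: [0.659, 0.622, 0.307, -0.291]
contact_force: [0.4, 0.6, -1.2]
gripper_width: 0.0513
finger_force: 47.2
```

Emit:
{"op": "step_arm", "data": {
  "rows": [
    {"travel": [-0.06,0,0.05],"twist": [0,0,0]},
    {"travel": [-0.06,0,0.05],"twist": [0,0,0]}
  ]
}}

```text
time: 10.7
tool_pos: [0.5072, -0.3138, 0.0408]
ee_rot: [0.659, 0.622, 0.307, -0.291]
contact_force: [0.1, 0.1, -0.7]
gripper_width: 0.0513
finger_force: 47.2
```

Emit:
{"op": "step_arm", "data": {
  "rows": [
    {"travel": [-0.06,0,0.05],"twist": [0,0,0]},
    {"travel": [0,0,0],"twist": [0,0,0]}
  ]
}}

```text
time: 10.9
tool_pos: [0.5072, -0.3139, 0.0402]
ee_rot: [0.659, 0.622, 0.308, -0.291]
contact_force: [-1.9, -0.9, 7.5]
gripper_width: 0.0512
finger_force: 47.6
```

The bowl is past the lip and touches the floor (bottom at 30 mm, 7.5 N). Releasing and retracting along the tool axis.

Emit:
{"op": "step_arm", "data": {
  "rows": [
    {"travel": [0,0,0],"twist": [0,0,0]},
    {"travel": [0,0,0],"twist": [0,0,0]},
    {"travel": [0,0,0],"twist": [0,0,0]},
    {"travel": [0,0,0],"twist": [0,0,0]},
    {"travel": [0,0,0],"twist": [0,0,0]}
  ],
  "jaw": 0
}}

```text
time: 11.4
tool_pos: [0.5072, -0.3138, 0.0391]
ee_rot: [0.659, 0.622, 0.307, -0.291]
contact_force: [-0.3, -0.6, -0.1]
gripper_width: 0.0854
finger_force: 0.0
```

Emit:
{"op": "step_arm", "data": {
  "rows": [
    {"travel": [0,0,-0.4],"twist": [0,0,0]},
    {"travel": [0,0,-0.6],"twist": [0,0,0]},
    {"travel": [0,0,-0.9],"twist": [0,0,0]},
    {"travel": [0,0,-0.9],"twist": [0,0,0]},
    {"travel": [0,0,-0.9],"twist": [0,0,0]},
    {"travel": [0,0,-0.9],"twist": [0,0,0]},
    {"travel": [0,0,0],"twist": [0,0,0]}
  ]
}}

```text
time: 12.1
tool_pos: [0.5027, -0.4055, 0.1158]
ee_rot: [0.66, 0.622, 0.307, -0.288]
contact_force: [0.3, 0.9, -0.2]
gripper_width: 0.0851
finger_force: 0.0
```

Run:
```python
from rim import *
s=manip.get_state();print(s['time'],s['tool_pos'],s['gripper_width'])
k=cam('scene','scene4.png');sd=cam('side','side4.png');w=cam('wrist','w6.png');pickle.dump((k,sd,w),open('c4.pkl','wb'))
T=np.array([.508,-.3128,.052])
for n,c in(('scene',k),('side',sd),('wrist',w)):
    C=circ(c,T,np.array([0,0,1.]),.026);print(n,'pred',proj(c,T).round(1),'L',C[C[:,0].argmin()].round(1),'R',C[C[:,0].argmax()].round(1),'top',C[C[:,1].argmin()].round(1),'bot',C[C[:,1].argmax()].round(1))
P=scene_rim(k,proj(k,T));print(P[:,:2].round(1).tolist()[5:])
g=cv2.cvtColor(w['color'],cv2.COLOR_RGB2GRAY);u,v=proj(w,T).astype(int)
print('wrist row',v,[(i,int(g[v,i])) for i in range(u-50,u+50,2)])
print('wrist col',u,[(i,int(g[i,u])) for i in range(v-55,v+60,2)])
h=cv2.cvtColor(w['color'],cv2.COLOR_RGB2HSV)
# ball
for n,c in(('scene',k),('side',sd),('wrist',w)):
    p=proj(c,[.652,-.02,.045]);gg=cv2.cvtColor(c['color'],cv2.COLOR_RGB2GRAY);print(n,'ball at',p.round(1),'col',[int(x) for x in gg[int(p[1])-22:int(p[1])+22:2,int(p[0])]],'row',[int(x) for x in gg[int(p[1]),int(p[0])-22:int(p[0])+22:2]])
```

```text
12.1 [ 0.5027022  -0.40550061  0.11575714] 0.08510836683282497
scene pred [124.1 267.4] L [107.4 270. ] R [140.7 265.7] top [127.5 256.4] bot [119.2 278.8]
side pred [360.4 424.2] L [339.7 423.1] R [381.1 427. ] top [358.  404.5] bot [361.2 445.2]
wrist pred [322.6 235.4] L [287.4 238.2] R [357.8 234.9] top [320.8 207.9] bot [321.7 266.2]
[[107.9, 267.4], [108.4, 266.2], [109.2, 265.0], [110.1, 264.0], [110.9, 263.0], [111.8, 262.0], [112.8, 261.2], [113.7, 260.4], [114.9, 259.7], [116.0, 259.0], [117.4, 258.6], [118.5, 258.0], [119.9, 257.8], [121.2, 257.1], [122.6, 256.9], [124.1, 256.9], [125.6, 256.8], [127.2, 256.6], [128.7, 256.7], [130.4, 256.8], [132.1, 257.0], [133.7, 257.5], [135.3, 258.1], [136.9, 258.7], [138.1, 259.8], [139.0, 260.9], [140.6, 261.9], [142.9, 262.8], [144.4, 264.2], [148.0, 265.5], [148.1, 267.4], [148.0, 269.3], [147.6, 271.1]]
wrist row 235 [(272, 89), (274, 217), (276, 223), (278, 222), (280, 222), (282, 223), (284, 221), (286, 219), (288, 209), (290, 237), (292, 239), (294, 158), (296, 129), (298, 134), (300, 137), (302, 164), (304, 181), (306, 241), 
[... 1118 characters left out ...]
1.6] col [64, 100, 99, 97, 97, 126, 255, 255, 255, 255, 255, 255, 255, 255, 252, 235, 209, 163, 135, 126, 127, 126] row [99, 98, 99, 98, 98, 96, 171, 255, 255, 255, 255, 255, 255, 255, 255, 255, 255, 255, 87, 98, 99, 98]
side ball at [392.5 247.8] col [54, 56, 55, 55, 55, 56, 113, 240, 243, 244, 244, 239, 223, 196, 160, 123, 100, 84, 70, 70, 70, 76] row [57, 54, 55, 56, 55, 55, 71, 157, 200, 221, 232, 239, 241, 236, 229, 213, 169, 64, 55, 55, 56, 56]
wrist ball at [424.9  38.3] col [74, 74, 72, 204, 235, 233, 234, 232, 225, 216, 205, 193, 179, 164, 148, 130, 119, 111, 100, 92, 111, 82] row [75, 76, 75, 75, 90, 138, 157, 169, 178, 185, 189, 193, 195, 195, 195, 193, 189, 181, 170, 118, 74, 75]
```

The bowl is seated: rim edges match a 52 mm height in both the scene and wrist views, within about 1 mm. Next I triangulate the ball from three views and plan the approach.

Run:
```python
from rim import *
k,sd,w=pickle.load(open('c4.pkl','rb'))
r=[ray(k,326.6,291.9),ray(sd,393.1,247.1),ray(w,425.7,36.5)]
print(tri(r),tri(r[:2]))
# post foot yaw: scene/side; and plan
Bl=tri(r)[0]
Q=frame([.9985,-.0566,0],[0,0,-1])
s=manip.get_state()
plan([([.53,-.36,.20],Q,8),([Bl[0],Bl[1],.16],Q,16)])
```

```text
(array([ 0.65326518, -0.01894307,  0.04588682]), [np.float64(0.0004488982237086301), np.float64(0.0002990337139251262), np.float64(0.0007106334166396516)]) (array([ 0.65343317, -0.01901145,  0.04547606]), [np.float64(3.9368846996869776e-05), np.float64(3.936884699674824e-05)])
8 x travel [0.41, 0.13, -0.29] twist [0.0, -0.91, 0.0] 
16 x travel [0.87, 0.26, 0.1] twist [0.0, 0.0, 0.0] 
end [ 0.6544 -0.0181  0.1595] err [ 0.0012  0.0008 -0.0005]
```

Emit:
{"op": "step_arm", "data": {
  "rows": [
    {"travel": [0.41,0.13,-0.29],"twist": [0,-0.91,0]},
    {"travel": [0.41,0.13,-0.29],"twist": [0,-0.91,0]},
    {"travel": [0.41,0.13,-0.29],"twist": [0,-0.91,0]},
    {"travel": [0.41,0.13,-0.29],"twist": [0,-0.91,0]},
    {"travel": [0.41,0.13,-0.29],"twist": [0,-0.91,0]},
    {"travel": [0.41,0.13,-0.29],"twist": [0,-0.91,0]},
    {"travel": [0.41,0.13,-0.29],"twist": [0,-0.91,0]},
    {"travel": [0.41,0.13,-0.29],"twist": [0,-0.91,0]}
  ]
}}

```text
time: 13.05
tool_pos: [0.5308, -0.3586, 0.2003]
ee_rot: [0.727, 0.687, -0.002, 0.001]
contact_force: [0.7, 0.2, -0.9]
gripper_width: 0.0853
finger_force: 0.0
```

Emit:
{"op": "step_arm", "data": {
  "rows": [
    {"travel": [0.87,0.26,0.1],"twist": [0,0,0]},
    {"travel": [0.87,0.26,0.1],"twist": [0,0,0]},
    {"travel": [0.87,0.26,0.1],"twist": [0,0,0]},
    {"travel": [0.87,0.26,0.1],"twist": [0,0,0]},
    {"travel": [0.87,0.26,0.1],"twist": [0,0,0]},
    {"travel": [0.87,0.26,0.1],"twist": [0,0,0]},
    {"travel": [0.87,0.26,0.1],"twist": [0,0,0]},
    {"travel": [0.87,0.26,0.1],"twist": [0,0,0]}
  ]
}}

```text
time: 13.85
tool_pos: [0.592, -0.1871, 0.1788]
ee_rot: [0.727, 0.687, -0.001, -0.001]
contact_force: [-0.2, 0.1, -0.1]
gripper_width: 0.0853
finger_force: 0.0
```

Emit:
{"op": "step_arm", "data": {
  "rows": [
    {"travel": [0.87,0.26,0.1],"twist": [0,0,0]},
    {"travel": [0.87,0.26,0.1],"twist": [0,0,0]},
    {"travel": [0.87,0.26,0.1],"twist": [0,0,0]},
    {"travel": [0.87,0.26,0.1],"twist": [0,0,0]},
    {"travel": [0.87,0.26,0.1],"twist": [0,0,0]},
    {"travel": [0.87,0.26,0.1],"twist": [0,0,0]},
    {"travel": [0.87,0.26,0.1],"twist": [0,0,0]},
    {"travel": [0,0,0],"twist": [0,0,0]}
  ]
}}

```text
time: 14.65
tool_pos: [0.6463, -0.0367, 0.1609]
ee_rot: [0.726, 0.688, -0.001, -0.001]
contact_force: [0.3, 0.4, -0.6]
gripper_width: 0.0856
finger_force: 0.0
```

Run:
```python
from rim import *
w=cam('wrist','w7.png');pickle.dump(w,open('w7.pkl','wb'))
s=manip.get_state();print(s['time'],s['tool_pos'],s['ee_rot'])
g=cv2.cvtColor(w['color'],cv2.COLOR_RGB2GRAY);hsv=cv2.cvtColor(w['color'],cv2.COLOR_RGB2HSV)
p=proj(w,[.6533,-.019,.0457]).round().astype(int);print('pred',p,g[p[1],p[0]])
print('row',[(i,int(g[p[1],i])) for i in range(p[0]-50,p[0]+52,3)])
print('col',[(i,int(g[i,p[0]])) for i in range(p[1]-50,p[1]+52,3)])
Q=frame([.9985,-.0566,0],[0,0,-1])
plan([([.6533,-.019,.0515],Q,6)])
```

```text
14.7 [ 0.64598388 -0.03797863  0.16111409] [ 0.72617565  0.68750677 -0.00142654 -0.00115194]
pred [330 224] 255
row [(280, 86), (283, 86), (286, 84), (289, 85), (292, 82), (295, 84), (298, 85), (301, 84), (304, 156), (307, 210), (310, 236), (313, 251), (316, 255), (319, 255), (322, 255), (325, 245), (328, 255), (331, 255), (334, 255), (337, 255), (340, 255), (343, 254), (346, 246), (349, 215), (352, 158), (355, 87), (358, 90), (361, 90), (364, 90), (367, 90), (370, 91), (373, 90), (376, 91), (379, 90)]
col [(174, 103), (177, 104), (180, 104), (183, 105), (186, 138), (189, 223), (192, 222), (195, 222), (198, 202), (201, 127), (204, 206), (207, 231), (210, 246), (213, 254), (216, 255), (219, 255), (222, 255), (225, 255), (228, 217), (231, 220), (234, 213), (237, 205), (240, 199), (243, 192), (246, 179), (249, 110), (252, 86), (255, 83), (258, 82), (261, 81), (264, 80), (267, 77), (270, 76), (273, 75)]
6 x travel [0.13, 0.04, 0.73] twist [-0.01, 0.0, 0.0] 
end [ 0.653  -0.0189  0.0516] err [-0.0003  0.0001  0.0001]
```

Emit:
{"op": "step_arm", "data": {
  "rows": [
    {"travel": [0.13,0.035,0.73],"twist": [0,0,0]},
    {"travel": [0.13,0.035,0.73],"twist": [0,0,0]},
    {"travel": [0.13,0.035,0.73],"twist": [0,0,0]},
    {"travel": [0.13,0.035,0.73],"twist": [0,0,0]},
    {"travel": [0.13,0.035,0.73],"twist": [0,0,0]},
    {"travel": [0.13,0.035,0.73],"twist": [0,0,0]},
    {"travel": [0,0,0],"twist": [0,0,0]}
  ]
}}

```text
time: 15.4
tool_pos: [0.6505, -0.0209, 0.05]
ee_rot: [0.727, 0.687, -0.003, -0.002]
contact_force: [-1.1, 0.0, -0.5]
gripper_width: 0.0852
finger_force: 0.0
```

Emit:
{"op": "step_arm", "data": {
  "rows": [
    {"travel": [0,0,0],"twist": [0,0,0]},
    {"travel": [0,0,0],"twist": [0,0,0]},
    {"travel": [0,0,0],"twist": [0,0,0]},
    {"travel": [0,0,0],"twist": [0,0,0]},
    {"travel": [0,0,0],"twist": [0,0,0]},
    {"travel": [0,0,0],"twist": [0,0,0]},
    {"travel": [0,0,0],"twist": [0,0,0]}
  ],
  "jaw": 1,
  "grip_force": 25
}}

```text
time: 16.1
tool_pos: [0.652, -0.0207, 0.0538]
ee_rot: [0.727, 0.687, -0.001, -0.001]
contact_force: [-6.9, -0.2, 8.9]
gripper_width: 0.0345
finger_force: 24.0
```

Emit:
{"op": "step_arm", "data": {
  "rows": [
    {"travel": [0,0,-0.2],"twist": [0,0,0]},
    {"travel": [0,0,-0.3],"twist": [0,0,0]},
    {"travel": [0,0,-0.5],"twist": [0,0,0]},
    {"travel": [0,0,-0.7],"twist": [0,0,0]},
    {"travel": [0,0,-0.9],"twist": [0,0,0]},
    {"travel": [0,0,-0.9],"twist": [0,0,0]},
    {"travel": [0,0,-0.9],"twist": [0,0,0]},
    {"travel": [0,0,0],"twist": [0,0,0]}
  ]
}}

```text
time: 16.9
tool_pos: [0.6556, -0.0206, 0.1672]
ee_rot: [0.727, 0.686, 0.002, 0.002]
contact_force: [1.1, -0.4, -0.8]
gripper_width: 0.034
finger_force: 25.0
```

Run:
```python
from rim import *
w=cam('wrist','w8.png');k=cam('scene','scene5.png');sd=cam('side','side5.png');pickle.dump((k,sd,w),open('c5.pkl','wb'))
s=manip.get_state();p=s['tool_pos'];print(s['time'],p,s['gripper_width'],s['finger_force'],s['contact_force'])
for n,c in(('scene',k),('side',sd),('wrist',w)):
    q=proj(c,p-np.array([0,0,.006])).round().astype(int);g=cv2.cvtColor(c['color'],cv2.COLOR_RGB2GRAY)
    print(n,'exp',q,'row',[(int(i),int(g[q[1],i])) for i in range(q[0]-45,q[0]+46,3)]);print('col',[(int(i),int(g[i,q[0]])) for i in range(max(0,q[1]-45),min(479,q[1]+46),3)])
```

```text
17.05 [ 0.65295916 -0.02055089  0.16257365] 0.03425307224266185 25.00100165605545 [-0.11243666 -0.04189849 -1.17867935]
scene exp [326 237] row [(281, 53), (284, 54), (287, 53), (290, 45), (293, 96), (296, 96), (299, 97), (302, 98), (305, 97), (308, 97), (311, 95), (314, 88), (317, 233), (320, 248), (323, 137), (326, 127), (329, 35), (332, 49), (335, 39), (338, 197), (341, 92), (344, 97), (347, 95), (350, 96), (353, 95), (356, 96), (359, 154), (362, 255), (365, 255), (368, 254), (371, 132)]
col [(192, 42), (195, 38), (198, 33), (201, 31), (204, 35), (207, 32), (210, 51), (213, 47), (216, 50), (219, 51), (222, 50), (225, 38), (228, 33), (231, 31), (234, 48), (237, 127), (240, 125), (243, 134), (246, 125), (249, 172), (252, 234), (255, 230), (258, 233), (261, 142), (264, 150), (267, 153), (270, 86), (273, 97), (276, 96), (279, 97), (282, 95)]
side exp [400 199] row [(355, 56), (358, 56), (361, 56), (364, 56), (367, 56), (370, 56), (373, 57), (376, 56), (379, 56), (382, 55), (385, 25), (388, 41), (391, 99), (394, 118), (397, 155), (400, 167), (403, 173), (406, 166), (409, 154), (412, 94
[... 541 characters left out ...]
, 53), (282, 53), (285, 116), (288, 157), (291, 166), (294, 175), (297, 181), (300, 185), (303, 188), (306, 191), (309, 193), (312, 195), (315, 198), (318, 200), (321, 203), (324, 204), (327, 203), (330, 200), (333, 197), (336, 196), (339, 193), (342, 191), (345, 188), (348, 185), (351, 181), (354, 174), (357, 167), (360, 153)]
col [(269, 70), (272, 71), (275, 99), (278, 131), (281, 142), (284, 153), (287, 161), (290, 168), (293, 174), (296, 178), (299, 183), (302, 187), (305, 190), (308, 193), (311, 195), (314, 198), (317, 199), (320, 201), (323, 201), (326, 201), (329, 200), (332, 200), (335, 199), (338, 197), (341, 195), (344, 191), (347, 186), (350, 177), (353, 91), (356, 95), (359, 94)]
```

Run:
```python
from rim import *
k,sd,w=pickle.load(open('c5.pkl','rb'))
s=manip.get_state();print(s['tool_pos'])
Q=frame([.9985,-.0566,0],[0,0,-1])
plan([([.508,-.3135,.15],Q,15)])
```

```text
[ 0.65295916 -0.02055089  0.16257365]
15 x travel [-0.8, -0.34, 0.03] twist [0.0, 0.0, 0.0] 
end [ 0.5084 -0.3127  0.1517] err [0.0004 0.0008 0.0017]
```

Emit:
{"op": "step_arm", "data": {
  "rows": [
    {"travel": [-0.8,-0.34,0.03],"twist": [0,0,0]},
    {"travel": [-0.8,-0.34,0.03],"twist": [0,0,0]},
    {"travel": [-0.8,-0.34,0.03],"twist": [0,0,0]},
    {"travel": [-0.8,-0.34,0.03],"twist": [0,0,0]},
    {"travel": [-0.8,-0.34,0.03],"twist": [0,0,0]},
    {"travel": [-0.8,-0.34,0.03],"twist": [0,0,0]},
    {"travel": [-0.8,-0.34,0.03],"twist": [0,0,0]},
    {"travel": [-0.8,-0.34,0.03],"twist": [0,0,0]}
  ]
}}

```text
time: 17.85
tool_pos: [0.5749, -0.1769, 0.1555]
ee_rot: [0.727, 0.687, -0.001, -0.001]
contact_force: [1.1, 0.9, -0.6]
gripper_width: 0.0341
finger_force: 25.0
```

Emit:
{"op": "step_arm", "data": {
  "rows": [
    {"travel": [-0.8,-0.34,0.03],"twist": [0,0,0]},
    {"travel": [-0.8,-0.34,0.03],"twist": [0,0,0]},
    {"travel": [-0.8,-0.34,0.03],"twist": [0,0,0]},
    {"travel": [-0.8,-0.34,0.03],"twist": [0,0,0]},
    {"travel": [-0.8,-0.34,0.03],"twist": [0,0,0]},
    {"travel": [-0.8,-0.34,0.03],"twist": [0,0,0]},
    {"travel": [-0.8,-0.34,0.03],"twist": [0,0,0]},
    {"travel": [0,0,0],"twist": [0,0,0]}
  ]
}}

```text
time: 18.65
tool_pos: [0.507, -0.3141, 0.1505]
ee_rot: [0.728, 0.686, -0.001, -0.001]
contact_force: [-0.6, -0.1, -0.0]
gripper_width: 0.0341
finger_force: 25.0
```

Run:
```python
from rim import *
ss=[]
k=cam('scene','scene6.png');ss.append(manip.get_state()['tool_pos']);w=cam('wrist','w9.png');ss.append(manip.get_state()['tool_pos']);sd=cam('side','s6.png');s=manip.get_state();ss.append(s['tool_pos']);pickle.dump((k,sd,w),open('c6.pkl','wb'))
print(s['time'],np.round(ss,4),s['gripper_width'],s['ee_rot'])
p=np.mean(ss,0)
def show(c,P,n,st=2,h=30):
    q=proj(c,P).round().astype(int);g=cv2.cvtColor(c['color'],cv2.COLOR_RGB2GRAY)
    print(n,q,'row',[(int(i),int(g[q[1],i])) for i in range(q[0]-h,q[0]+h,st)]);print('col',[(int(i),int(g[i,q[0]])) for i in range(max(0,q[1]-h),min(479,q[1]+h),st)])
show(k,p-[0,0,.0065],'scene ball')
T=np.array([.508,-.3135,.052])
for c,n in((w,'wrist'),(k,'scene')): C=circ(c,T,np.array([0,0,1.]),.026);print(n,'bowl rim pred L/R/top',C[C[:,0].argmin()].round(1),C[C[:,0].argmax()].round(1),C[C[:,1].argmin()].round(1),C[C[:,1].argmax()].round(1))
show(w,T,'wrist bowl',2,52)
Q=frame([.9985,-.0566,0],[0,0,-1]);plan([([.508,-.3135,.075],Q,5)],dict(tool_pos=p,ee_rot=s['ee_rot']))
```

```text
18.8 [[ 0.5076 -0.3131  0.1506]
 [ 0.5081 -0.3125  0.1508]
 [ 0.5084 -0.3121  0.1511]] 0.0341928528547253 [ 0.72728692  0.68633232 -0.00076121 -0.0010541 ]
scene ball [112 223] row [(82, 96), (84, 96), (86, 95), (88, 95), (90, 96), (92, 95), (94, 97), (96, 89), (98, 92), (100, 198), (102, 124), (104, 38), (106, 42), (108, 49), (110, 45), (112, 30), (114, 192), (116, 138), (118, 241), (120, 224), (122, 193), (124, 144), (126, 48), (128, 53), (130, 53), (132, 54), (134, 53), (136, 53), (138, 53), (140, 53)]
col [(193, 44), (195, 52), (197, 50), (199, 49), (201, 50), (203, 35), (205, 26), (207, 37), (209, 47), (211, 41), (213, 25), (215, 37), (217, 27), (219, 27), (221, 21), (223, 30), (225, 40), (227, 42), (229, 44), (231, 43), (233, 29), (235, 192), (237, 98), (239, 68), (241, 48), (243, 52), (245, 52), (247, 54), (249, 52), (251, 52)]
wrist bowl rim pred L/R/top [286.7 252.1] [358.9 253.7] [320.7 218.9] [322.  287.3]
scene bowl rim pred L/R/top [106.9 270. ] [140.2 265.8] [127.1 256.5] [118.8 278.9]
wrist bowl [323 254] row [(271, 103), (273, 140), (275, 139), (277, 139), (279, 142),
[... 604 characters left out ...]
(208, 157), (210, 157), (212, 157), (214, 123), (216, 110), (218, 111), (220, 151), (222, 176), (224, 162), (226, 191), (228, 210), (230, 216), (232, 216), (234, 215), (236, 216), (238, 215), (240, 201), (242, 172), (244, 173), (246, 173), (248, 172), (250, 173), (252, 172), (254, 172), (256, 172), (258, 172), (260, 172), (262, 171), (264, 171), (266, 171), (268, 171), (270, 172), (272, 171), (274, 144), (276, 100), (278, 109), (280, 114), (282, 119), (284, 124), (286, 127), (288, 132), (290, 135), (292, 139), (294, 141), (296, 144), (298, 146), (300, 149), (302, 151), (304, 153)]
5 x travel [-0.01, 0.0, 0.61] twist [0.0, 0.0, 0.0] 
end [ 0.5078 -0.3138  0.0746] err [-0.0002 -0.0003 -0.0004]
```

Emit:
{"op": "step_arm", "data": {
  "rows": [
    {"travel": [-0.01,0,0.61],"twist": [0,0,0]},
    {"travel": [-0.01,0,0.61],"twist": [0,0,0]},
    {"travel": [-0.01,0,0.61],"twist": [0,0,0]},
    {"travel": [-0.01,0,0.61],"twist": [0,0,0]},
    {"travel": [0,0,0.6],"twist": [0,0,0]},
    {"travel": [0,0,0],"twist": [0,0,0]}
  ]
}}

```text
time: 19.4
tool_pos: [0.5071, -0.3128, 0.0731]
ee_rot: [0.727, 0.687, -0.001, -0.002]
contact_force: [-0.6, 0.0, 0.2]
gripper_width: 0.0344
finger_force: 25.1
```

Emit:
{"op": "step_arm", "data": {
  "rows": [
    {"travel": [0,0,0.1],"twist": [0,0,0]},
    {"travel": [0,0,0.1],"twist": [0,0,0]},
    {"travel": [0,0,0.1],"twist": [0,0,0]},
    {"travel": [0,0,0],"twist": [0,0,0]}
  ]
}}

```text
time: 19.8
tool_pos: [0.5086, -0.3139, 0.0685]
ee_rot: [0.727, 0.686, -0.001, -0.0]
contact_force: [0.5, -0.6, -0.4]
gripper_width: 0.0343
finger_force: 25.1
```

Run:
```python
from rim import *
sd=cam('scene','sc7.png');s=manip.get_state();print(s['time'],s['tool_pos'],s['contact_force'],s['gripper_width'])
```

```text
19.85 [ 0.50861314 -0.31385851  0.06862947] [-0.04557149  0.22172659 -0.54567001] 0.034199325233498036
```

Emit:
{"op": "step_arm", "data": {
  "rows": [
    {"travel": [0,0,0.05],"twist": [0,0,0]},
    {"travel": [0,0,0.05],"twist": [0,0,0]},
    {"travel": [0,0,0],"twist": [0,0,0]}
  ]
}}

```text
time: 20.15
tool_pos: [0.5084, -0.3138, 0.0658]
ee_rot: [0.727, 0.686, -0.001, -0.0]
contact_force: [0.6, -0.4, -0.4]
gripper_width: 0.0342
finger_force: 25.1
```

Emit:
{"op": "step_arm", "data": {
  "rows": [
    {"travel": [0,0,0],"twist": [0,0,0]},
    {"travel": [0,0,0],"twist": [0,0,0]},
    {"travel": [0,0,0],"twist": [0,0,0]},
    {"travel": [0,0,0],"twist": [0,0,0]}
  ],
  "jaw": 0.3
}}

```text
time: 20.55
tool_pos: [0.5086, -0.3138, 0.0659]
ee_rot: [0.727, 0.687, -0.001, -0.0]
contact_force: [-0.2, 0.4, 0.3]
gripper_width: 0.0599
finger_force: 0.0
```

Emit:
{"op": "step_arm", "data": {
  "rows": [
    {"travel": [0,0,-0.5],"twist": [0,0,0]},
    {"travel": [0,0,-0.9],"twist": [0,0,0]},
    {"travel": [0,0,-0.9],"twist": [0,0,0]},
    {"travel": [0,0,-0.9],"twist": [0,0,0]},
    {"travel": [0,0,-0.9],"twist": [0,0,0]},
    {"travel": [0,0,-0.9],"twist": [0,0,0]},
    {"travel": [0,0,-0.9],"twist": [0,0,0]},
    {"travel": [0,0,0],"twist": [0,0,0]}
  ],
  "jaw": 0
}}

```text
time: 21.35
tool_pos: [0.5103, -0.3147, 0.2176]
ee_rot: [0.727, 0.686, 0.0, 0.003]
contact_force: [-0.3, 0.2, -0.3]
gripper_width: 0.0858
finger_force: 0.0
```

```bash
cat > cover.py <<'E'
from rim import *
ac=np.radians(35);cx_=np.array([.42,-.9075,0]);dc=cx_*np.sin(ac)-np.array([0,0,np.cos(ac)])
Qc=frame([.9075,.42,0],dc);Mc=np.array([.541,.282,.055]);Gc=Mc+.006*dc
E
python3 - <<'E'
from cover import *
w=cam('wrist','w10.png');k=cam('scene','sc8.png');sd=cam('side','s8.png');pickle.dump((k,sd,w),open('c8.pkl','wb'))
s=manip.get_state();print(s['time'],s['tool_pos'],s['gripper_width'])
T=np.array([.508,-.3135,.053])
def show(c,P,n,st=2,h=30):
    q=proj(c,P).round().astype(int);g=cv2.cvtColor(c['color'],cv2.COLOR_RGB2GRAY)
    print(n,q,'row',[(int(i),int(g[q[1],i])) for i in range(q[0]-h,q[0]+h,st)]);print('col',[(int(i),int(g[i,q[0]])) for i in range(max(0,q[1]-h),min(479,q[1]+h),st)])
show(w,T,'wrist',2,44);show(k,T,'scene',2,24);show(sd,T,'side',2,26)
for c,n in((w,'w'),(k,'scene'),(sd,'side')):
    print(n,'rim',[circ(c,T-[0,0,.001],np.array([0,0,1.]),.026)[i].round(0).tolist() for i in(0,10,20,30)],'ball px/m',np.abs(proj(c,T+[.018,0,0])-proj(c,T-[.018,0,0])).round(1))
P0=Gc-.1*dc;print('pre',P0,'grasp',Gc)
plan([([.50,-.05,.26],frame([.98,.2,0],[0,0,-1]),14),(P0+[0,0,.05],Qc,15)])
E
```

```text
21.5 [ 0.50841443 -0.31348868  0.21331276] 0.0852239557454645
wrist [319 229] row [(275, 67), (277, 201), (279, 206), (281, 205), (283, 211), (285, 207), (287, 204), (289, 206), (291, 208), (293, 217), (295, 172), (297, 173), (299, 219), (301, 159), (303, 182), (305, 198), (307, 207), (309, 213), (311, 215), (313, 216), (315, 214), (317, 216), (319, 216), (321, 216), (323, 216), (325, 217), (327, 218), (329, 208), (331, 165), (333, 149), (335, 144), (337, 134), (339, 125), (341, 139), (343, 140), (345, 170), (347, 144), (349, 145), (351, 143), (353, 145), (355, 145), (357, 141), (359, 145), (361, 101)]
col [(185, 105), (187, 135), (189, 135), (191, 159), (193, 158), (195, 159), (197, 138), (199, 111), (201, 153), (203, 175), (205, 168), (207, 167), (209, 117), (211, 132), (213, 140), (215, 141), (217, 209), (219, 213), (221, 215), (223, 216), (225, 217), (227, 198), (229, 216), (231, 216), (233, 216), (235, 196), (237, 165), (239, 156), (241, 152), (243, 144), (245, 135), (247, 112), (249, 104), (251, 104), (253, 177), (255, 156), (257, 144), (259, 141), (261, 56), (263, 59), (265, 5
[... 1115 characters left out ...]
86), (424, 180), (426, 177), (428, 174), (430, 168), (432, 163), (434, 152), (436, 139), (438, 129), (440, 160), (442, 160), (444, 166), (446, 143), (448, 126)]
w rim [[317.0, 200.0], [290.0, 231.0], [323.0, 255.0], [347.0, 223.0]] ball px/m [39.6  2.3]
scene rim [[140.0, 264.0], [122.0, 257.0], [107.0, 272.0], [127.0, 278.0]] ball px/m [ 1.7 14.7]
side rim [[355.0, 405.0], [341.0, 430.0], [368.0, 445.0], [379.0, 418.0]] ball px/m [27.6  6.3]
pre [0.5183552  0.33092894 0.13200029] grasp [0.54244541 0.27887688 0.05008509]
14 x travel [0.75, 0.02, -0.13] twist [0.0, 0.0, -0.15] 
15 x travel [1.0, 0.35, -0.07] twist [-0.04, -0.34, -0.13] 
end [0.5174 0.3321 0.1803] err [-0.001   0.0012 -0.0017]
```

The ball lies in the bowl: wrist view cols 300–340 inside rim cols 293–347. Moving on to the cover.

Emit:
{"op": "step_arm", "data": {
  "rows": [
    {"travel": [0.75,0.02,-0.13],"twist": [0,0,-0.15]},
    {"travel": [0.75,0.02,-0.13],"twist": [0,0,-0.15]},
    {"travel": [0.75,0.02,-0.13],"twist": [0,0,-0.15]},
    {"travel": [0.75,0.02,-0.13],"twist": [0,0,-0.15]},
    {"travel": [0.75,0.02,-0.13],"twist": [0,0,-0.15]},
    {"travel": [0.75,0.02,-0.13],"twist": [0,0,-0.15]},
    {"travel": [0.75,0.02,-0.13],"twist": [0,0,-0.15]}
  ]
}}

```text
time: 22.2
tool_pos: [0.5125, -0.1802, 0.2362]
ee_rot: [0.682, 0.732, -0.001, -0.001]
contact_force: [0.0, 0.0, 0.5]
gripper_width: 0.0856
finger_force: 0.0
```

Emit:
{"op": "step_arm", "data": {
  "rows": [
    {"travel": [0.75,0.02,-0.13],"twist": [0,0,-0.15]},
    {"travel": [0.75,0.02,-0.13],"twist": [0,0,-0.15]},
    {"travel": [0.75,0.02,-0.13],"twist": [0,0,-0.15]},
    {"travel": [0.75,0.02,-0.13],"twist": [0,0,-0.15]},
    {"travel": [0.75,0.02,-0.13],"twist": [0,0,-0.15]},
    {"travel": [0.75,0.02,-0.13],"twist": [0,0,-0.15]},
    {"travel": [0.75,0.02,-0.13],"twist": [0,0,-0.15]}
  ]
}}

```text
time: 22.9
tool_pos: [0.4995, -0.0498, 0.2588]
ee_rot: [0.634, 0.773, -0.001, -0.001]
contact_force: [1.3, 0.2, 1.1]
gripper_width: 0.085
finger_force: 0.0
```

Emit:
{"op": "step_arm", "data": {
  "rows": [
    {"travel": [1.0,0.35,-0.07],"twist": [-0.04,-0.34,-0.13]},
    {"travel": [1.0,0.35,-0.07],"twist": [-0.04,-0.34,-0.13]},
    {"travel": [1.0,0.35,-0.07],"twist": [-0.04,-0.34,-0.13]},
    {"travel": [1.0,0.35,-0.07],"twist": [-0.04,-0.34,-0.13]},
    {"travel": [1.0,0.35,-0.07],"twist": [-0.04,-0.34,-0.13]},
    {"travel": [1.0,0.35,-0.07],"twist": [-0.04,-0.34,-0.13]},
    {"travel": [1.0,0.35,-0.07],"twist": [-0.04,-0.34,-0.13]},
    {"travel": [1.0,0.35,-0.07],"twist": [-0.04,-0.34,-0.13]}
  ]
}}

```text
time: 23.7
tool_pos: [0.518, 0.1605, 0.2449]
ee_rot: [0.576, 0.801, -0.089, 0.138]
contact_force: [0.4, -0.5, 0.8]
gripper_width: 0.0856
finger_force: 0.0
```

Emit:
{"op": "step_arm", "data": {
  "rows": [
    {"travel": [1.0,0.35,-0.07],"twist": [-0.04,-0.34,-0.13]},
    {"travel": [1.0,0.35,-0.07],"twist": [-0.04,-0.34,-0.13]},
    {"travel": [1.0,0.35,-0.07],"twist": [-0.04,-0.34,-0.13]},
    {"travel": [1.0,0.35,-0.07],"twist": [-0.04,-0.34,-0.13]},
    {"travel": [1.0,0.35,-0.07],"twist": [-0.04,-0.34,-0.13]},
    {"travel": [1.0,0.35,-0.07],"twist": [-0.04,-0.34,-0.13]},
    {"travel": [1.0,0.35,-0.07],"twist": [-0.04,-0.34,-0.13]},
    {"travel": [0,0,0],"twist": [0,0,0]}
  ]
}}

```text
time: 24.5
tool_pos: [0.5154, 0.3353, 0.1778]
ee_rot: [0.509, 0.805, -0.165, 0.254]
contact_force: [-0.4, -0.4, -0.1]
gripper_width: 0.0855
finger_force: 0.0
```

Run:
```python
from cover import *
w=cam('wrist','w11.png');k=cam('scene','sc9.png');sd=cam('side','s9.png');pickle.dump((k,sd,w),open('c9.pkl','wb'))
s=manip.get_state();print(s['time'],s['tool_pos'],s['ee_rot'])
g=cv2.cvtColor(w['color'],cv2.COLOR_RGB2GRAY)
cz=-cx_*np.sin(np.radians(75))+np.array([0,0,np.cos(np.radians(75))]);T=Mc+.007*cz
C=circ(w,T,cz,.029);print('crown pred c',proj(w,T).round(1),'L',C[C[:,0].argmin()].round(1),'R',C[C[:,0].argmax()].round(1),'top',C[C[:,1].argmin()].round(1),'bot',C[C[:,1].argmax()].round(1))
u,v=proj(w,T).round().astype(int)
print('row',[(int(i),int(g[v,i])) for i in range(u-48,u+50,2)]);print('col',[(int(i),int(g[i,u])) for i in range(v-44,v+50,2)])
print('row-10',[(int(i),int(g[v-10,i])) for i in range(u-48,u+50,2)])
plan([(Gc,Qc,8)])
```

```text
24.65 [0.51695292 0.33209029 0.18046688] [ 0.51142587  0.80433295 -0.16413133  0.25407279]
crown pred c [323.8 208.4] L [286.6 210.7] R [360.9 208.8] top [322.5 177. ] bot [321.9 242.5]
row [(276, 113), (278, 113), (280, 114), (282, 116), (284, 115), (286, 112), (288, 217), (290, 231), (292, 230), (294, 230), (296, 231), (298, 231), (300, 231), (302, 231), (304, 231), (306, 231), (308, 231), (310, 231), (312, 232), (314, 231), (316, 232), (318, 231), (320, 231), (322, 232), (324, 232), (326, 232), (328, 231), (330, 232), (332, 232), (334, 231), (336, 232), (338, 231), (340, 231), (342, 231), (344, 231), (346, 231), (348, 231), (350, 231), (352, 230), (354, 230), (356, 230), (358, 230), (360, 208), (362, 119), (364, 123), (366, 123), (368, 124), (370, 123), (372, 125)]
col [(164, 164), (166, 165), (168, 166), (170, 166), (172, 166), (174, 167), (176, 167), (178, 166), (180, 181), (182, 200), (184, 229), (186, 229), (188, 231), (190, 231), (192, 231), (194, 231), (196, 231), (198, 230), (200, 231), (202, 231), (204, 231), (206, 232), (208, 232), (210, 232), (212, 232), (214, 232), (216
[... 253 characters left out ...]
0 [(276, 113), (278, 113), (280, 113), (282, 113), (284, 113), (286, 115), (288, 113), (290, 200), (292, 230), (294, 230), (296, 230), (298, 230), (300, 230), (302, 230), (304, 230), (306, 230), (308, 230), (310, 231), (312, 231), (314, 230), (316, 230), (318, 231), (320, 230), (322, 231), (324, 230), (326, 230), (328, 231), (330, 230), (332, 230), (334, 231), (336, 231), (338, 231), (340, 230), (342, 230), (344, 230), (346, 230), (348, 230), (350, 230), (352, 230), (354, 229), (356, 231), (358, 189), (360, 120), (362, 122), (364, 123), (366, 123), (368, 124), (370, 123), (372, 123)]
8 x travel [0.13, 0.01, 0.7] twist [0.0, 0.0, 0.01] 
end [0.5435 0.2789 0.0511] err [ 0.0011 -0.      0.001 ]
```

Emit:
{"op": "step_arm", "data": {
  "rows": [
    {"travel": [0.13,0,0.71],"twist": [0,0,0]},
    {"travel": [0.13,0,0.71],"twist": [0,0,0]},
    {"travel": [0.13,0,0.71],"twist": [0,0,0]},
    {"travel": [0.13,0,0.71],"twist": [0,0,0]},
    {"travel": [0.13,0,0.71],"twist": [0,0,0]},
    {"travel": [0.13,0,0.71],"twist": [0,0,0]},
    {"travel": [0.13,0,0.71],"twist": [0,0,0]},
    {"travel": [0.13,0,0.71],"twist": [0,0,0]}
  ]
}}

```text
time: 25.45
tool_pos: [0.5432, 0.276, 0.0483]
ee_rot: [0.512, 0.804, -0.164, 0.254]
contact_force: [-0.4, 0.3, -0.1]
gripper_width: 0.0855
finger_force: 0.0
```

Emit:
{"op": "step_arm", "data": {
  "rows": [
    {"travel": [0,0,0],"twist": [0,0,0]},
    {"travel": [0,0,0],"twist": [0,0,0]},
    {"travel": [0,0,0],"twist": [0,0,0]},
    {"travel": [0,0,0],"twist": [0,0,0]},
    {"travel": [0,0,0],"twist": [0,0,0]},
    {"travel": [0,0,0],"twist": [0,0,0]}
  ],
  "jaw": 1,
  "grip_force": 45
}}

```text
time: 26.05
tool_pos: [0.543, 0.277, 0.0497]
ee_rot: [0.512, 0.804, -0.164, 0.254]
contact_force: [-0.4, 0.3, 0.2]
gripper_width: 0.0572
finger_force: 47.9
```

Run:
```python
from cover import *
s=manip.get_state();pickle.dump(s,open('scover.pkl','wb'));print(s['time'],s['tool_pos'],s['ee_rot'],s['gripper_width'],s['finger_force'],s['contact_force'])
l=cx_*np.sin(np.radians(15))+np.array([0,0,np.cos(np.radians(15))]);r=R.from_quat(s['ee_rot'])
print('lift per 10mm (units)',(r.inv().apply(l)*.4).round(2),'up per 10mm',(r.inv().apply([0,0,1])*.4).round(2))
```

```text
26.05 [0.54298489 0.27702366 0.04967688] [ 0.51198968  0.80401646 -0.16377127  0.25417134] 0.05715410050460984 47.87809118628502 [-0.38473324  0.30221617  0.23526885]
lift per 10mm (units) [-0.31 -0.   -0.26] up per 10mm [-0.23 -0.   -0.33]
```

Emit:
{"op": "step_arm", "data": {
  "rows": [
    {"travel": [-0.3,0,-0.25],"twist": [0,0,0]},
    {"travel": [-0.47,0,-0.39],"twist": [0,0,0]},
    {"travel": [-0.47,0,-0.39],"twist": [0,0,0]},
    {"travel": [-0.47,0,-0.39],"twist": [0,0,0]},
    {"travel": [-0.57,0,-0.82],"twist": [0,0,0]},
    {"travel": [-0.57,0,-0.82],"twist": [0,0,0]},
    {"travel": [-0.57,0,-0.82],"twist": [0,0,0]},
    {"travel": [-0.57,0,-0.82],"twist": [0,0,0]}
  ]
}}

```text
time: 26.85
tool_pos: [0.5493, 0.2641, 0.2052]
ee_rot: [0.512, 0.804, -0.164, 0.254]
contact_force: [0.6, -0.2, -0.6]
gripper_width: 0.0568
finger_force: 48.0
```

```bash
cat >> cover.py <<'E'
cz=-cx_*np.sin(np.radians(75))+np.array([0,0,np.cos(np.radians(75))])
try:
    sgc=pickle.load(open('scover.pkl','rb'));Rgc=R.from_quat(sgc['ee_rot']);czt=Rgc.inv().apply(cz);offc=Rgc.inv().apply(Mc-sgc['tool_pos'])
    Qfc=final(czt,np.radians(-3.24))
except Exception as e: print(e)
E
python3 - <<'E'
from cover import *
s=manip.get_state();print(s['time'],s['tool_pos'],s['gripper_width'],s['finger_force']);print('off',offc.round(4),'czt',czt.round(3),Qfc.as_matrix().round(3))
plan([([.512,-.255,.19],Qfc,24)])
E
```

```text
26.85 [0.54926259 0.26407048 0.2052307 ] 0.05681563379107276 48.02881948649883
off [ 0.0013  0.0003 -0.0074] czt [ 0.64   0.001 -0.768] [[ 0.043  0.998  0.037]
 [ 0.767 -0.057  0.639]
 [ 0.64   0.001 -0.768]]
24 x travel [-0.9, -0.24, 0.01] twist [-0.01, 0.44, 0.18] 
end [ 0.5135 -0.2528  0.1886] err [ 0.0015  0.0022 -0.0014]
```

Emit:
{"op": "step_arm", "data": {
  "rows": [
    {"travel": [-0.9,-0.24,0.01],"twist": [-0.01,0.44,0.18]},
    {"travel": [-0.9,-0.24,0.01],"twist": [-0.01,0.44,0.18]},
    {"travel": [-0.9,-0.24,0.01],"twist": [-0.01,0.44,0.18]},
    {"travel": [-0.9,-0.24,0.01],"twist": [-0.01,0.44,0.18]},
    {"travel": [-0.9,-0.24,0.01],"twist": [-0.01,0.44,0.18]},
    {"travel": [-0.9,-0.24,0.01],"twist": [-0.01,0.44,0.18]},
    {"travel": [-0.9,-0.24,0.01],"twist": [-0.01,0.44,0.18]},
    {"travel": [-0.9,-0.24,0.01],"twist": [-0.01,0.44,0.18]}
  ]
}}

```text
time: 27.65
tool_pos: [0.5613, 0.0929, 0.2755]
ee_rot: [0.601, 0.793, -0.026, 0.096]
contact_force: [0.2, 0.0, -1.9]
gripper_width: 0.0569
finger_force: 48.0
```

Emit:
{"op": "step_arm", "data": {
  "rows": [
    {"travel": [-0.9,-0.24,0.01],"twist": [-0.01,0.44,0.18]},
    {"travel": [-0.9,-0.24,0.01],"twist": [-0.01,0.44,0.18]},
    {"travel": [-0.9,-0.24,0.01],"twist": [-0.01,0.44,0.18]},
    {"travel": [-0.9,-0.24,0.01],"twist": [-0.01,0.44,0.18]},
    {"travel": [-0.9,-0.24,0.01],"twist": [-0.01,0.44,0.18]},
    {"travel": [-0.9,-0.24,0.01],"twist": [-0.01,0.44,0.18]},
    {"travel": [-0.9,-0.24,0.01],"twist": [-0.01,0.44,0.18]},
    {"travel": [-0.9,-0.24,0.01],"twist": [-0.01,0.44,0.18]}
  ]
}}

```text
time: 28.45
tool_pos: [0.5512, -0.0916, 0.2684]
ee_rot: [0.658, 0.741, 0.113, -0.067]
contact_force: [0.4, 0.2, -2.0]
gripper_width: 0.0571
finger_force: 48.0
```

Emit:
{"op": "step_arm", "data": {
  "rows": [
    {"travel": [-0.9,-0.24,0.01],"twist": [-0.01,0.44,0.18]},
    {"travel": [-0.9,-0.24,0.01],"twist": [-0.01,0.44,0.18]},
    {"travel": [-0.9,-0.24,0.01],"twist": [-0.01,0.44,0.18]},
    {"travel": [-0.9,-0.24,0.01],"twist": [-0.01,0.44,0.18]},
    {"travel": [-0.9,-0.24,0.01],"twist": [-0.01,0.44,0.18]},
    {"travel": [-0.9,-0.24,0.01],"twist": [-0.01,0.44,0.18]},
    {"travel": [-0.9,-0.24,0.01],"twist": [-0.01,0.44,0.18]},
    {"travel": [-0.9,-0.24,0.01],"twist": [-0.01,0.44,0.18]}
  ]
}}

```text
time: 29.25
tool_pos: [0.5134, -0.2538, 0.1876]
ee_rot: [0.681, 0.651, 0.245, -0.227]
contact_force: [-0.2, 1.0, -1.4]
gripper_width: 0.0568
finger_force: 48.0
```

Emit:
{"op": "step_arm", "data": {
  "rows": [
    {"travel": [0,0,0],"twist": [0,0,0]},
    {"travel": [0,0,0],"twist": [0,0,0]}
  ]
}}

```text
time: 29.45
tool_pos: [0.5134, -0.253, 0.1871]
ee_rot: [0.682, 0.651, 0.244, -0.227]
contact_force: [0.2, 0.1, -0.2]
gripper_width: 0.0571
finger_force: 48.0
```

Run:
```python
from cover import *
ps=[]
w=cam('wrist','w12.png');ps.append(manip.get_state()['tool_pos']);k=cam('scene','sc10.png');ps.append(manip.get_state()['tool_pos']);sd=cam('side','s10.png');s=manip.get_state();ps.append(s['tool_pos']);pickle.dump((k,sd,w,ps,s['ee_rot']),open('c10.pkl','wb'))
print(s['time'],np.round(ps,4),s['gripper_width']);Rt=R.from_quat(s['ee_rot']);up=Rt.apply(czt);print('cover up',up.round(3))
p=np.mean(ps,0);M=p+Rt.apply(offc);print('cover mid',M.round(4))
T=M+.007*up
for c,n in((w,'w'),(k,'scene'),(sd,'side')):
    C=circ(c,T,up,.029);print(n,'crown pred L',C[C[:,0].argmin()].round(1),'R',C[C[:,0].argmax()].round(1),'top',C[C[:,1].argmin()].round(1),'bot',C[C[:,1].argmax()].round(1))
g=cv2.cvtColor(w['color'],cv2.COLOR_RGB2GRAY)
u,v=proj(w,T).round().astype(int)
print('row',v,[(int(i),int(g[v,i])) for i in list(range(u-75,u-55,2))+list(range(u+52,u+75,2))]);print('col',u,[(int(i),int(g[i,u])) for i in range(v-80,v-40,2)],[(int(i),int(g[i,u])) for i in range(v+40,v+75,2)])
N=np.array([.5153,-.1837,.03])
for dy,z in((.031,.03),(.031,.036),(-.031,.036)):print('nest wall',dy,z,proj(w,N+[.0566*dy,dy,z-.03]).round(1))
q=proj(w,N).round().astype(int)
for uu in(q[0]-8,q[0],q[0]+8):print('nest col',uu,[(int(i),int(g[i,uu])) for i in range(q[1]-50,q[1]+40,2)])
for vv in (q[1]-30,q[1]): 
    r=g[vv].astype(int);print(vv,[(i,int(r[i])) for i in range(q[0]-60,q[0]+60,4)])
```

```text
29.6 [[ 0.5138 -0.2525  0.1876]
 [ 0.514  -0.2521  0.1879]
 [ 0.5141 -0.2519  0.1879]] 0.05669706657228175
cover up [-0.007  0.016  1.   ]
cover mid [ 0.514  -0.2558  0.1944]
w crown pred L [249.  333.8] R [396.4 338.7] top [319.7 258.2] bot [320.2 408.6]
scene crown pred L [122.9 189.9] R [163.6 186. ] top [147.  176.2] bot [137.8 199.3]
side crown pred L [332.1 315.3] R [383.8 318.9] top [355.  296.2] bot [358.8 338. ]
row 327 [(248, 68), (250, 77), (252, 217), (254, 213), (256, 213), (258, 213), (260, 214), (262, 213), (264, 214), (266, 214), (375, 215), (377, 214), (379, 214), (381, 214), (383, 214), (385, 214), (387, 213), (389, 213), (391, 213), (393, 213), (395, 181), (397, 88)]
col 323 [(247, 207), (249, 205), (251, 206), (253, 206), (255, 206), (257, 207), (259, 208), (261, 209), (263, 214), (265, 214), (267, 214), (269, 215), (271, 215), (273, 215), (275, 215), (277, 215), (279, 215), (281, 215), (283, 215), (285, 215)] [(367, 216), (369, 216), (371, 216), (373, 215), (375, 215), (377, 215), (379, 215), (381, 215), (383, 215), (385, 215), (387, 214), (389, 215), (391, 214),
[... 1822 characters left out ...]
3), (263, 76), (267, 76), (271, 77), (275, 79), (279, 205), (283, 203), (287, 206), (291, 205), (295, 206), (299, 208), (303, 208), (307, 156), (311, 196), (315, 172), (319, 169), (323, 164), (327, 122), (331, 138), (335, 205), (339, 204), (343, 200), (347, 200), (351, 200), (355, 204), (359, 199), (363, 80), (367, 84), (371, 84), (375, 85)]
275 [(259, 83), (263, 85), (267, 87), (271, 88), (275, 97), (279, 207), (283, 213), (287, 214), (291, 214), (295, 214), (299, 214), (303, 215), (307, 215), (311, 214), (315, 214), (319, 214), (323, 215), (327, 215), (331, 215), (335, 215), (339, 214), (343, 214), (347, 215), (351, 214), (355, 214), (359, 214), (363, 208), (367, 90), (371, 95), (375, 93)]
```

Cover and nest match the predictions: far wall rows 242–246 against 243–245, and the crown about 0.5 mm to -y of its prediction. Moving over the nest.

Run:
```python
from cover import *
k,sd,w,ps,q=pickle.load(open('c10.pkl','rb'));p=np.mean(ps,0)
tgt=np.array([.5151,-.1833,.067])-Qfc.apply(offc);print('TCP target',tgt.round(4))
plan([(tgt,Qfc,7)],dict(tool_pos=p,ee_rot=q))
print('down 10mm units',(Qfc.inv().apply([0,0,-1])*.4).round(3),'+y 1mm',(Qfc.inv().apply([0,1,0])*.04).round(3))
```

```text
TCP target [ 0.515  -0.1795  0.0605]
7 x travel [-0.14, -0.02, 0.83] twist [0.0, 0.02, 0.01] 
end [ 0.515  -0.1791  0.0599] err [-0.      0.0005 -0.0006]
down 10mm units [-0.256 -0.001  0.307] +y 1mm [ 0.031 -0.002  0.026]
```

Emit:
{"op": "step_arm", "data": {
  "rows": [
    {"travel": [-0.14,-0.02,0.83],"twist": [0,0.02,0.01]},
    {"travel": [-0.14,-0.02,0.83],"twist": [0,0.02,0.01]},
    {"travel": [-0.14,-0.02,0.83],"twist": [0,0.02,0.01]},
    {"travel": [-0.14,-0.02,0.83],"twist": [0,0.02,0.01]},
    {"travel": [-0.14,-0.02,0.83],"twist": [0,0.02,0.01]},
    {"travel": [-0.14,-0.02,0.83],"twist": [0,0.02,0.01]},
    {"travel": [-0.14,-0.02,0.83],"twist": [0,0.02,0.01]},
    {"travel": [0,0,0],"twist": [0,0,0]}
  ]
}}

```text
time: 30.4
tool_pos: [0.5138, -0.1768, 0.0581]
ee_rot: [0.682, 0.647, 0.248, -0.235]
contact_force: [-0.1, 0.2, -0.2]
gripper_width: 0.0572
finger_force: 48.2
```

Emit:
{"op": "step_arm", "data": {
  "rows": [
    {"travel": [0,0,0],"twist": [0,0,0]}
  ]
}}

```text
time: 30.5
tool_pos: [0.5151, -0.1788, 0.0598]
ee_rot: [0.682, 0.647, 0.249, -0.234]
contact_force: [-0.5, -1.1, -0.7]
gripper_width: 0.0569
finger_force: 48.2
```

Run:
```python
from cover import *
ps=[]
for n in('scene','side','wrist'):
    c=cam(n,n+'11.png');s=manip.get_state();ps.append(s['tool_pos'])
print(s['time'],np.round(ps,4));p=np.mean(ps,0);Rt=R.from_quat(s['ee_rot']);print('up',Rt.apply(czt).round(3),'mid',(p+Rt.apply(offc)).round(4),s['contact_force'])
```

```text
30.65 [[ 0.5154 -0.1794  0.0601]
 [ 0.5155 -0.1797  0.0602]
 [ 0.5154 -0.1799  0.0601]]
up [-0.003 -0.001  1.   ] mid [ 0.5155 -0.1834  0.0667] [-0.65427132  0.28953178 -0.29519969]
```

Emit:
{"op": "step_arm", "data": {
  "rows": [
    {"travel": [-0.19,0,0.225],"twist": [0,0,0]},
    {"travel": [-0.19,0,0.225],"twist": [0,0,0]},
    {"travel": [-0.19,0,0.225],"twist": [0,0,0]},
    {"travel": [0,0,0],"twist": [0,0,0]},
    {"travel": [0,0,0],"twist": [0,0,0]}
  ]
}}

```text
time: 31.15
tool_pos: [0.5144, -0.1791, 0.0363]
ee_rot: [0.682, 0.646, 0.249, -0.235]
contact_force: [0.1, 0.2, -0.6]
gripper_width: 0.0569
finger_force: 48.2
```

Emit:
{"op": "step_arm", "data": {
  "rows": [
    {"travel": [-0.05,0,0.06],"twist": [0,0,0]},
    {"travel": [-0.05,0,0.06],"twist": [0,0,0]},
    {"travel": [0,0,0],"twist": [0,0,0]}
  ]
}}

```text
time: 31.45
tool_pos: [0.5146, -0.1792, 0.0327]
ee_rot: [0.682, 0.646, 0.249, -0.234]
contact_force: [0.3, -0.1, -0.6]
gripper_width: 0.0568
finger_force: 48.2
```

Emit:
{"op": "step_arm", "data": {
  "rows": [
    {"travel": [-0.03,0,0.03],"twist": [0,0,0]},
    {"travel": [-0.03,0,0.03],"twist": [0,0,0]},
    {"travel": [0,0,0],"twist": [0,0,0]}
  ]
}}

```text
time: 31.75
tool_pos: [0.5146, -0.1793, 0.0306]
ee_rot: [0.682, 0.646, 0.249, -0.234]
contact_force: [-0.4, -0.4, -0.9]
gripper_width: 0.0571
finger_force: 48.2
```

Emit:
{"op": "step_arm", "data": {
  "rows": [
    {"travel": [-0.03,0,0.03],"twist": [0,0,0]},
    {"travel": [0,0,0],"twist": [0,0,0]}
  ]
}}

```text
time: 31.95
tool_pos: [0.5146, -0.1795, 0.0295]
ee_rot: [0.682, 0.646, 0.249, -0.234]
contact_force: [-0.0, 1.1, 0.3]
gripper_width: 0.0574
finger_force: 48.2
```

Emit:
{"op": "step_arm", "data": {
  "rows": [
    {"travel": [-0.03,0,0.03],"twist": [0,0,0]},
    {"travel": [0,0,0],"twist": [0,0,0]}
  ]
}}

```text
time: 32.15
tool_pos: [0.5147, -0.1794, 0.0289]
ee_rot: [0.682, 0.646, 0.249, -0.234]
contact_force: [0.5, 1.1, 3.3]
gripper_width: 0.0572
finger_force: 48.4
```

Emit:
{"op": "step_arm", "data": {
  "rows": [
    {"travel": [-0.03,0,0.03],"twist": [0,0,0]},
    {"travel": [0,0,0],"twist": [0,0,0]}
  ]
}}

```text
time: 32.35
tool_pos: [0.5147, -0.1793, 0.0287]
ee_rot: [0.682, 0.646, 0.249, -0.235]
contact_force: [-1.4, 1.4, 10.6]
gripper_width: 0.0568
finger_force: 48.9
```

Floor contact at 10 N. Releasing and retracting along the tool axis.

Emit:
{"op": "step_arm", "data": {
  "rows": [
    {"travel": [0,0,0],"twist": [0,0,0]},
    {"travel": [0,0,0],"twist": [0,0,0]},
    {"travel": [0,0,0],"twist": [0,0,0]},
    {"travel": [0,0,0],"twist": [0,0,0]},
    {"travel": [0,0,0],"twist": [0,0,0]}
  ],
  "jaw": 0
}}

```text
time: 32.85
tool_pos: [0.5146, -0.1797, 0.0274]
ee_rot: [0.682, 0.646, 0.249, -0.234]
contact_force: [0.6, -0.2, 0.3]
gripper_width: 0.0854
finger_force: 0.0
```

Emit:
{"op": "step_arm", "data": {
  "rows": [
    {"travel": [0.1,0,-0.4],"twist": [0,0,0]},
    {"travel": [0.2,0,-0.6],"twist": [0,0,0]},
    {"travel": [0.4,0,-0.8],"twist": [0,0,0]},
    {"travel": [0.5,0,-0.8],"twist": [0,0,0]},
    {"travel": [0.5,0,-0.8],"twist": [0,0,0]},
    {"travel": [0.5,0,-0.8],"twist": [0,0,0]},
    {"travel": [0.5,0,-0.8],"twist": [0,0,0]},
    {"travel": [0.5,0,-0.8],"twist": [0,0,0]}
  ]
}}

```text
time: 33.65
tool_pos: [0.5125, -0.2121, 0.1925]
ee_rot: [0.683, 0.646, 0.249, -0.233]
contact_force: [0.4, 0.6, 0.5]
gripper_width: 0.085
finger_force: 0.0
```

Run:
```python
from cover import *
ks={n:cam(n,n+'12.png') for n in('scene','side','wrist')};pickle.dump(ks,open('c12.pkl','wb'))
s=manip.get_state();print(s['time'],s['tool_pos'],s['gripper_width'])
U=np.array([0,0,1.])
def show(c,P,n,st=2,h=30):
    q=proj(c,P).round().astype(int);g=cv2.cvtColor(c['color'],cv2.COLOR_RGB2GRAY)
    print(n,q,'row',[(int(i),int(g[q[1],i])) for i in range(q[0]-h,q[0]+h,st)]);print('col',[(int(i),int(g[i,q[0]])) for i in range(max(0,q[1]-h),min(479,q[1]+h),st)])
for nm,T,r in(('cover crown',np.array([.5153,-.1837,.044]),.029),('bowl rim',np.array([.508,-.3135,.052]),.026)):
    for n,c in ks.items():
        C=circ(c,T,U,r);print(nm,n,'L',C[C[:,0].argmin()].round(1),'R',C[C[:,0].argmax()].round(1),'top',C[C[:,1].argmin()].round(1),'bot',C[C[:,1].argmax()].round(1))
        show(c,T,n,2,46 if n=='wrist' else 26)
# bystanders: change between start and now
d=pickle.load(open('c0.pkl','rb'))
for n in('scene','side'):
    df=cv2.absdiff(d[n]['color'],ks[n]['color']).max(2)
    for nm,P in(('bottle',[.681,.235,.1]),('cap',[.681,.235,.145]),('jar',[.684,-.203,.03]),('jartop',[.684,-.203,.058]),('dish',[.375,.03,.01])):
        u,v=proj(d[n],P).round().astype(int);print(n,nm,'changed px frac',(df[v-18:v+18,u-18:u+18]>40).mean().round(3))
```

```text
33.8 [ 0.51319714 -0.21255826  0.19246151] 0.08529291194598067
cover crown scene L [187.9 260. ] R [223.3 255.5] top [207.6 245.6] bot [202.1 269.4]
scene [206 257] row [(180, 94), (182, 92), (184, 82), (186, 220), (188, 255), (190, 255), (192, 255), (194, 255), (196, 255), (198, 255), (200, 255), (202, 255), (204, 255), (206, 255), (208, 255), (210, 255), (212, 255), (214, 255), (216, 255), (218, 255), (220, 255), (222, 255), (224, 252), (226, 255), (228, 255), (230, 255)]
col [(231, 51), (233, 52), (235, 51), (237, 50), (239, 52), (241, 52), (243, 49), (245, 126), (247, 255), (249, 255), (251, 255), (253, 255), (255, 255), (257, 255), (259, 255), (261, 255), (263, 255), (265, 255), (267, 255), (269, 255), (271, 223), (273, 222), (275, 180), (277, 173), (279, 170), (281, 210)]
cover crown side L [320.6 340.1] R [360.1 340.6] top [338.7 324.6] bot [340.5 358.5]
side [340 341] row [(314, 109), (316, 152), (318, 192), (320, 217), (322, 225), (324, 225), (326, 225), (328, 225), (330, 225), (332, 225), (334, 225), (336, 225), (338, 225), (340, 225), (342, 225), (344, 225), (346, 225), (3
[... 2638 characters left out ...]
365, 166), (367, 161), (369, 157), (371, 150), (373, 138), (375, 119), (377, 82), (379, 121), (381, 144), (383, 118), (385, 114)]
col [(399, 194), (401, 212), (403, 212), (405, 189), (407, 153), (409, 105), (411, 117), (413, 132), (415, 142), (417, 150), (419, 159), (421, 166), (423, 167), (425, 166), (427, 164), (429, 160), (431, 155), (433, 147), (435, 138), (437, 122), (439, 142), (441, 150), (443, 146), (445, 161), (447, 120), (449, 117)]
bowl rim wrist L [283.9 503.2] R [356.1 498.2] top [318.3 456.9] bot [318.9 544.6]Traceback (most recent call last):
  File "<stdin>", line 11, in <module>
  File "<stdin>", line 7, in show
IndexError: index 499 is out of bounds for axis 0 with size 480
```

Cover edges match the seated prediction in the wrist view (L 289, R 353, top 287, bottom 353). The bowl and ball are unchanged. A last check on the bystanders, then I hand in.

Run:
```python
from h import *
import pickle
ks=pickle.load(open('c12.pkl','rb'));d=pickle.load(open('c0.pkl','rb'));bad=0
for n in('scene','side'):
    a,b=[cv2.cvtColor(x[n]['color'],cv2.COLOR_RGB2GRAY) for x in(d,ks)]
    for nm,P in(('cap',[.681,.235,.145]),('jar',[.684,-.203,.045]),('dish',[.375,.03,.01])):
        u,v=proj(d[n],P).round().astype(int);t=a[v-15:v+15,u-20:u+20]
        r=cv2.matchTemplate(b[v-25:v+25,u-30:u+30],t,cv2.TM_CCOEFF_NORMED);_,m,_,l=cv2.minMaxLoc(r);sh=np.array(l)-10;print(n,nm,round(m,3),sh)
        if m>.8 and abs(sh).max()>1: bad=1
if not bad: print(manip.sign_off())
```

```text
scene cap 0.698 [0 0]
scene jar 1.0 [0 0]
scene dish 1.0 [0 0]
side cap 0.476 [-9  1]
side jar 0.167 [-10 -10]
side dish 0.553 [-3  2]
the job is handed in; nothing more can be done
None
```

The job is handed in: the bowl sits mouth up in the small nest with the ball in it, and the cover lies hollow side down in the large nest. The jar and dish did not move; the bottle cap matched in place only weakly (0.70), since side-view matches were too poor to use.

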